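# Set up a grinder and dosing cups for a coffee tasting

### The arm

A 7-joint arm with a two-finger parallel gripper is mounted at the origin on the work surface. World frame = base frame: x ahead of the robot, y to its left, z up, the work surface at z = 0. Lengths are in m, angles in degrees, forces in N, time in s.
With the tool pointing down it reaches from about 0.4 to 0.75 m from the base axis. Payload 19.5 kg.
Tool frame: the origin (TCP) lies at the very end of the fingers, on their centre line; the grasp point (between the pads) lies ctrl.hold_point_z behind it (ctrl.hold_point_z is the distance from the TCP to the grasp point, in m); z points along the fingers, y is the line along which they close (so a half turn about z gives the same grasp; the last joint's range is limited). The gripper opens to 85 mm and grips with 20 to 120 N. Pads are 22 mm wide; open, the fingers measure 114 mm over their backs; the gripper's body (76 mm by 85 mm) begins 54 mm behind the grasp point. The pads swing forward as they close: fully open they stand 13 mm farther back than shut.
Start: joints at [66.423, 40.479, -1.581, 85.061, 1.261, 54.483, -4.326], TCP at [0.208, -0.536, 0.231] pointing down, gripper open.
Joint ranges: [-155.06, 155.06], [-18.47, 123.98], [-90, 86.84], [0, 140.48], [-83.41, 263.41], [0, 116], [-161.91, 161.91]. Speed limits (degrees/s): [108.29, 108.29, 147.25, 147.25, 172.46, 172.46, 172.46].

### API

Orientations are given as a 3x3 rotation matrix whose columns are the frame's x, y, z axes.
In Python, from bench import ctrl, optics gives the robot as it stands. The module is installed in compiled form; this text tells all that it offers.
- The arm moves only by the tool step_arm, never from a script. Its argument "increments" is one flat list of numbers, 7 for each row, row after row: the shift along the tool's x, y, z each as a share of 0.2 m, from -1 to 1, then the turn, a rotation vector about the tool's x, y, z each as a share of 30 degrees, from -1 to 1, then the opening, from -1 (shut) to 1 (fully open). A call has 1 to 12 rows; each row is the pose to reach, as a shift and turn from the pose commanded when the call began, along the tool's axes at that moment; what a row does not reach only later rows make up. A row lasts 1/8 s, in which the tool goes at most 62.5 mm and 10.7 degrees, less where a joint would pass 70% of its speed; a pose out of reach is approached as far as the arm can. A call with a number of a shift or a turn outside -1 to 1 is refused whole. A call with a gripper value outside its range is refused whole. The fingers move at their own pace and stop on an object; the grip force is fixed at half the most. Time passes only in rows, so rows that repeat a pose let the fingers close. It gives the time, the measured TCP pose, the force, the opening and the grip force at its end, in the units of the state.
- ctrl.get_obs(): the state, without advancing time (a new reading comes with each control period).
- optics.read_camera(name): name is "scene" or "top" or "wrist"; returns a dict with "frame" (480x640x3 uint8, red, green, blue), "intrinsics" (3x3 intrinsics, pixels), "world_to_cam" (4x4, takes a point from world to camera coordinates). Camera axes: x right, y up, looking along -z (the intrinsics and any distortion apply to the point x, -y, -z); pixel columns grow to the right and rows downward; lengths in m; the calibration is good to about 2 mm. The wrist camera is an equidistant fisheye: a pixel r from the principal point sees the ray r / f radians off the axis. A picture is of the moment at which its call begins. There is no depth.
- ctrl.job_done(): hands the job in; it is judged then, once.
The state is a dict: "time": time; "joint_positions": joint angles; "qvel": joint speeds; "effort": joint torques, N m; "eef_pos": TCP position; "tool_rot": TCP orientation; "wrist_force": force on the tool from outside, world axes, zero at the start; "moment": the same for the moment, N m; "gripper_width": finger opening in m; "finger_force": force on a finger pad.
Only numpy, scipy, OpenCV 4.12 (cv2) and the standard library are available. Lean on these libraries where they do the work, as an engineer would, in place of code of your own. Each camera call takes 0.05 s, during which the arm holds its last target. There are 200 camera calls.

### The job

Set the coffee grinder ready for a tasting: turn its numbered collar to 7. Lift every steel dosing cup that hangs on the rail up and off, stand each one upright in a recess of the wooden tray, and seat a dosing funnel of the size that fits squarely in the mouth of each cup. Leave the wrong-sized funnels and everything else on the bench where they are.

Things in the scene. Friction and masses are not known exactly. Their poses are not given: they have to be found in the camera images.
- collar (a joint): grind collar of the grinder: knurled dark ring, 65 mm across, 26 mm tall, turning about the vertical, with a click stop at every number 1 to 9. Value in rad: 0 at number 1, +0.3 per number (7 is 1.8), growing anticlockwise seen from above. A sprung ball draws it into the nearest stop; about 0.25 N m takes it over to the next. End stops just past 1 and 9
- collar_top (a point): centre of the collar's top face, about 0.286 m above the bench; grip the collar by its outside in the 26 mm below this. A fixed steel loading throat 46 mm across stands 18 mm higher in its middle; a fixed black scale disc 116 mm across lies just under the collar
- collar_index (a point): outer end of the red index mark on the collar's top edge, 32.5 mm from the collar's axis; it points at the set number
- grinder: white single-dose coffee grinder, fixed, 0.24 m deep, 0.13 m wide, 0.30 m tall. Origin: on the bench under the collar's axis; its front (spout) faces its -x, z up. Numbers 1 to 9 stand round the collar on a fixed black disc: 5 at the grinder's own -x, each further number 0.3 rad on anticlockwise seen from above; 7 is yellow, the rest white
- rail: fixed stand with a horizontal 10 mm steel bar along its y, 360 mm long between two posts, its axis 206 mm above the bench, and a second bar lower (142 mm) against which the cups lean; the cups hang about 105 mm apart. Origin: on the bench under the top bar's middle. The cups hang on its -x side, toward the robot
- tray: fixed dark wooden tray, 110 by 310 mm, 20 mm thick, long side along its y, three round recesses 61 mm across and 10 mm deep, 100 mm apart. Origin: centre of its underside
- seat1 (a point): centre of the floor of tray recess 1, 10 mm above the bench; frame as the tray's
- seat2 (a point): centre of the floor of tray recess 2, 10 mm above the bench; frame as the tray's
- seat3 (a point): centre of the floor of tray recess 3, 10 mm above the bench; frame as the tray's
- cup1: steel dosing cup, 56 mm outside, 50 inside, 80 tall, about 110 g. A 16 mm wide strap leaves its rim at +x, out to 53 mm from the axis, then 35 mm down, open below: it hangs by this over the bar, upright, 38 mm in front of it, the rim 4 mm above the bar's top; raise it over 35 mm to free it. Origin: centre of the underside, z up. Two or three cups are there; an absent one is None from the start
- cup2: steel dosing cup, 56 mm outside, 50 inside, 80 tall, about 110 g. A 16 mm wide strap leaves its rim at +x, out to 53 mm from the axis, then 35 mm down, open below: it hangs by this over the bar, upright, 38 mm in front of it, the rim 4 mm above the bar's top; raise it over 35 mm to free it. Origin: centre of the underside, z up. Two or three cups are there; an absent one is None from the start
- cup3: steel dosing cup, 56 mm outside, 50 inside, 80 tall, about 110 g. A 16 mm wide strap leaves its rim at +x, out to 53 mm from the axis, then 35 mm down, open below: it hangs by this over the bar, upright, 38 mm in front of it, the rim 4 mm above the bar's top; raise it over 35 mm to free it. Origin: centre of the underside, z up. Two or three cups are there; an absent one is None from the start
- funnel_a: black metal dosing funnel, one of three of the size that fits: 60 mm outside, 32 mm tall; a ring 22 mm tall over a tapered spigot 10 mm long (39 mm across at its tip, 45 at the top) that enters a cup's mouth until the ring rests on the rim. 50 g, loose, stands on the bench spigot down. Origin: centre of the spigot's underside, z up; seated, it is 70 mm above the cup's origin
- funnel_b: black metal dosing funnel, one of three of the size that fits: 60 mm outside, 32 mm tall; a ring 22 mm tall over a tapered spigot 10 mm long (39 mm across at its tip, 45 at the top) that enters a cup's mouth until the ring rests on the rim. 50 g, loose, stands on the bench spigot down. Origin: centre of the spigot's underside, z up; seated, it is 70 mm above the cup's origin
- funnel_c: black metal dosing funnel, one of three of the size that fits: 60 mm outside, 32 mm tall; a ring 22 mm tall over a tapered spigot 10 mm long (39 mm across at its tip, 45 at the top) that enters a cup's mouth until the ring rests on the rim. 50 g, loose, stands on the bench spigot down. Origin: centre of the spigot's underside, z up; seated, it is 70 mm above the cup's origin
- funnel_small: look-alike funnel of the wrong size: 52 mm outside, spigot 38 mm, too small for the cups; otherwise as the others. Leave it. Origin: centre of the underside of its spigot
- funnel_large: look-alike funnel of the wrong size: 68 mm outside, spigot 58 mm, too large for the cups; otherwise as the others. Leave it. Origin: centre of the underside of its spigot
- bean_jar: amber glass jar with wooden cap, 72 mm across, 120 mm tall. Not part of the job. Origin: centre of its underside
- tin: green coffee tin, 80 mm across, 110 mm tall. Not part of the job. Origin: centre of its underside
- tape_roll: roll of brown tape lying flat, 100 mm across, 36 mm tall. Not part of the job. Origin: centre of its underside
- tamper: steel tamper standing on its 58 mm foot, 90 mm tall. Not part of the job. Origin: centre of its underside
- brush: wooden grinder brush lying on the bench, 170 mm long. Not part of the job. Origin: centre of its underside along its x
- filter_box: cardboard box of paper filters, 110 by 110 by 55 mm. Not part of the job. Origin: centre of its underside
Mind the look-alikes: they are no part of the job. Leave any orange look-alike of the funnel_b alone. Leave any pink look-alike of the cup1 alone.

How it is judged:
By the outcome, as a careful person would: the job done as asked, in the order asked, and still so for the second after the job is handed in, with the robot touching nothing.
Of cup1, cup2, cup3 only 2 to 3 are there at a start; the rules pass over those that are not, and their reading is None.
At some moment in a run one of funnel_a, funnel_b, funnel_c may be knocked a few centimetres aside while the robot is not near it.
It also fails if it takes over 210 s, if anything falls off the work surface, if the arm or the gripper's body presses on something with over 40 N, if the wrist force passes 120 N, or if a joint passes its speed limit or range.

## Working session

There is one attempt and no reset: what is moved stays moved. The work goes in short steps, Python scripts to look and compute and a tool call to move; the robot and the scene stay as the last step left them, time stands still between calls to the robot, and variables do not carry over. Pictures are saved under pics/ and viewed, at most 14 in all, crops included, and the job is handed in when it is done.

Besides the shell and the picture viewer there is one more tool, called by a JSON object that holds its "fn" and its "kwargs". step_arm: Moves the arm, as the interface text tells. Shift numbers are shares of 0.2 m and turn numbers shares of 30 degrees, none past 1 either way. Its arguments: {"type":"object","properties":{"increments":{"type":"array","items":{"type":"number","minimum":-1,"maximum":1}}},"required":["increments"]}

```bash
mkdir -p pics; python3 - <<'E'
from bench import ctrl, optics
import cv2,numpy as np
for n in ["scene","top"]:
    d=optics.read_camera(n); cv2.imwrite(f"pics/{n}0.png",d["frame"][...,::-1]); print(n,d["intrinsics"].round(1).tolist(),d["world_to_cam"].round(3).tolist())
o=ctrl.get_obs(); print(o["time"],o["eef_pos"],o["tool_rot"],o["gripper_width"],ctrl.hold_point_z)
E
```

```text
scene [[541.4, 0.0, 322.3], [0.0, 541.4, 241.8], [0.0, 0.0, 1.0]] [[0.839, 0.544, -0.012, -0.458], [-0.462, 0.723, 0.514, 0.164], [0.288, -0.426, 0.858, -1.484], [0.0, 0.0, 0.0, 1.0]]
top [[551.0, 0.0, 323.3], [0.0, 551.0, 243.0], [0.0, 0.0, 1.0]] [[-0.008, -1.0, 0.001, -0.016], [0.975, -0.008, 0.223, -0.59], [-0.223, 0.003, 0.975, -1.466], [0.0, 0.0, 0.0, 1.0]]
0.1 [ 0.2077429  -0.535897    0.23086713] [[ 9.32399761e-01  3.61428476e-01 -3.77130137e-04]
 [ 3.61428672e-01 -9.32399299e-01  9.28325701e-04]
 [-1.61125321e-05 -1.00187631e-03 -9.99999498e-01]] 0.08556454304737256 0.0187
```

View pics/scene0.png

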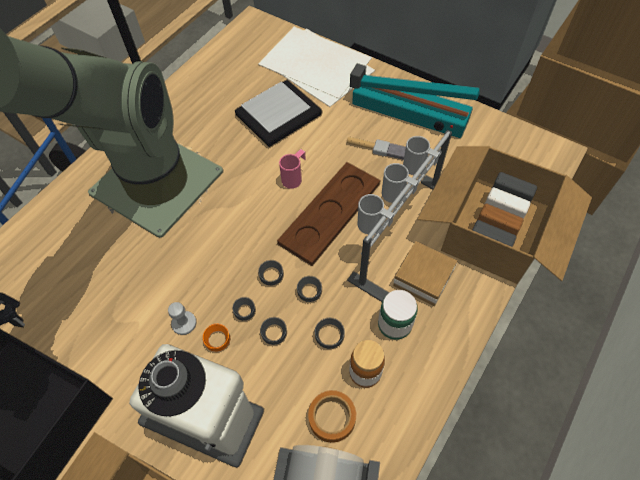

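View pics/top0.png

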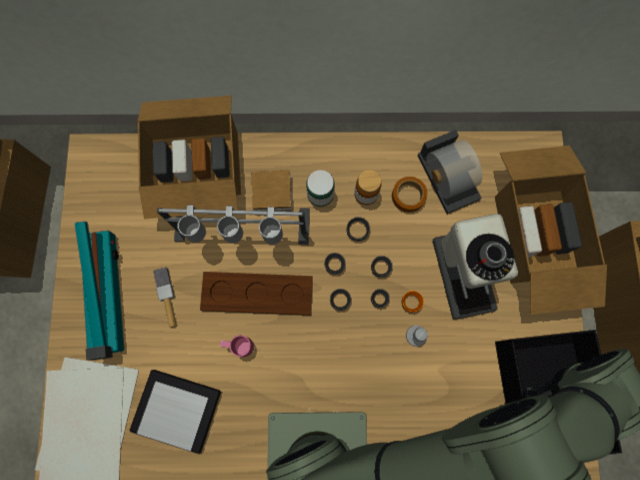

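The scene holds three cups (top view about (190,228), (230,228), (270,228)), five black funnels, an orange funnel and a pink cup as decoys, and the grinder collar at top (489,254). Next I measure these.

```bash
cat > h.py <<'E'
from bench import ctrl, optics
import cv2,numpy as np
np.set_printoptions(precision=4,suppress=True)
def cam(n): return optics.read_camera(n)
def fish(d): return d["fish"] if "fish" in d else False
def ray(d,uv,wrist=False):
    K=d["intrinsics"];T=d["world_to_cam"];x=(uv[0]-K[0,2])/K[0,0];y=(uv[1]-K[1,2])/K[1,1]
    if wrist:
        r=np.hypot(x,y)+1e-12; v=np.array([x/r*np.sin(r),-y/r*np.sin(r),-np.cos(r)])
    else: v=np.array([x,-y,-1.])
    R=T[:3,:3]; return -R.T@T[:3,3], R.T@v
def onz(d,uv,z,wrist=False):
    c,v=ray(d,uv,wrist); return c+v*(z-c[2])/v[2]
def proj(d,p,wrist=False):
    K=d["intrinsics"];T=d["world_to_cam"];q=T[:3,:3]@np.asarray(p)+T[:3,3];v=np.array([q[0],-q[1],-q[2]])
    if wrist:
        h=np.hypot(v[0],v[1]); th=np.arctan2(h,v[2]); v=np.array([v[0]/h*th,v[1]/h*th,1])
    else: v=v/v[2]
    return (K@v)[:2]
def tri(d1,u1,d2,u2):
    c1,v1=ray(d1,u1);c2,v2=ray(d2,u2)
    s=np.linalg.lstsq(np.stack([v1,-v2],1),c2-c1,rcond=None)[0]
    a=c1+s[0]*v1;b=c2+s[1]*v2; return (a+b)/2,np.linalg.norm(a-b)
def blobs(mask,lo,hi):
    out=[]
    for c in cv2.findContours(mask.astype(np.uint8),cv2.RETR_EXTERNAL,cv2.CHAIN_APPROX_NONE)[0]:
        a=cv2.contourArea(c)
        if lo<a<hi: m=cv2.moments(c); out.append((m['m10']/a,m['m01']/a,a,cv2.boundingRect(c)))
    return out
def move(o,target,R=None):
    "print step_arm shares to reach TCP target / rotation from commanded ~ measured"
    R0=o["tool_rot"]; s=R0.T@(np.asarray(target)-o["eef_pos"])/0.2
    t=np.zeros(3) if R is None else np.degrees(cv2.Rodrigues(R0.T@R)[0].ravel())/30
    return s,t
E
python3 - <<'E'
from h import *
t=cam("top");s=cam("scene")
for n,d,x0,x1,y0,y1 in [("top",t,320,440,210,320),("scene",s,225,350,250,355)]:
    f=d["frame"].astype(int); m=(f.max(2)<95); mm=np.zeros_like(m); mm[y0:y1,x0:x1]=m[y0:y1,x0:x1]
    for b in blobs(mm,80,900): print(n,np.round(b[:3],1),b[3],onz(d,b[:2],0.022))
f=t["frame"];g=s["frame"]
hs=cv2.cvtColor(t["frame"],cv2.COLOR_RGB2HSV)
a=cv2.resize(f[205:305,440:540],(400,400),interpolation=cv2.INTER_CUBIC);b=cv2.resize(g[330:430,125:225],(400,400),interpolation=cv2.INTER_CUBIC)
cv2.imwrite("pics/collar.png",np.hstack([a,b])[...,::-1])
a=cv2.resize(f[190:330,155:325],(400,330),interpolation=cv2.INTER_CUBIC);b=cv2.resize(g[125:290,270:470],(400,330),interpolation=cv2.INTER_CUBIC)
cv2.imwrite("pics/cups.png",np.hstack([a,b])[...,::-1])
print(onz(t,(490,254),0.286), [onz(t,p,0.02) for p in [(202,273),(312,315)]])
E
```

```text
top [379.7 298.5 267.5] (371, 289, 18, 20) [ 0.4398 -0.1776  0.022 ]
top [340.2 300.  358. ] (330, 289, 21, 23) [ 0.4365 -0.0667  0.022 ]
top [381.2 267.  355.5] (371, 256, 21, 23) [ 0.5294 -0.1845  0.022 ]
top [334.6 264.  356. ] (324, 253, 21, 23) [ 0.539  -0.0524  0.022 ]
top [436.7 247.4 105. ] (432, 237, 8, 32) [ 0.5851 -0.345   0.022 ]
top [357.9 229.6 451.5] (346, 217, 24, 26) [ 0.6394 -0.1208  0.022 ]
scene [329.  333.1 676.5] (314, 318, 30, 31) [ 0.6419 -0.119   0.022 ]
scene [273.1 330.9 530.5] (260, 318, 27, 27) [ 0.5319 -0.1833  0.022 ]
scene [243.5 308.9 378. ] (233, 298, 22, 23) [ 0.4419 -0.1764  0.022 ]
scene [308.8 288.8 475. ] (297, 276, 25, 26) [ 0.5416 -0.051   0.022 ]
scene [270.4 272.8 459. ] (258, 261, 25, 25) [ 0.4392 -0.0654  0.022 ]
scene [305.5 256.6 110. ] (287, 250, 38, 16) [0.4858 0.0177 0.022 ]
[ 0.5103 -0.4139  0.286 ] [array([0.5164, 0.3235, 0.02  ]), array([0.3954, 0.0123, 0.02  ])]
```

View pics/collar.png

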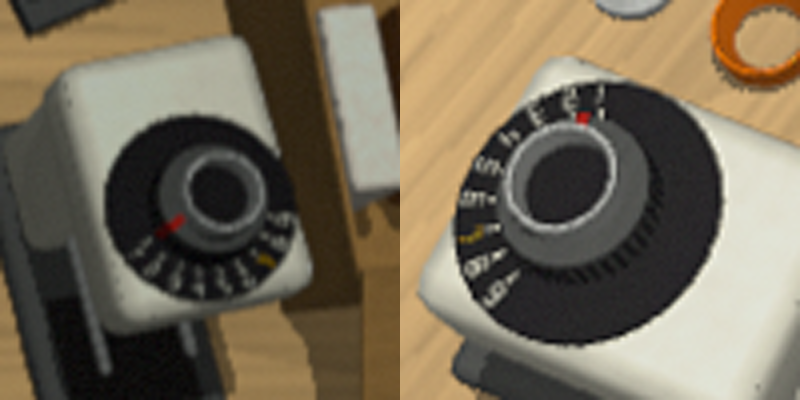

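View pics/cups.png

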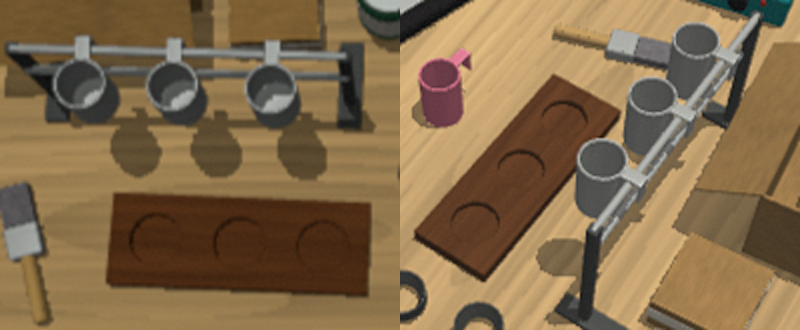

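Collar crop: the red index mark lies near the low numbers (left crop (172,226)) and yellow 7 sits at (266,260). Cup crop: rims at about (80,85), (172,85), (273,89) with straps toward +x over the bar. The tray recesses are at about (155,240), (240,243), (325,247). All three seats are empty.

```bash
python3 - <<'E'
from h import *
t=cam("top");s=cam("scene")
r={}
for n,d,box in [("top",t,(440,205,540,305)),("scene",s,(125,340,215,420))]:
    hs=cv2.cvtColor(d["frame"],cv2.COLOR_RGB2HSV).astype(int);x0,y0,x1,y1=box
    h,sv,v=[hs[y0:y1,x0:x1,i] for i in range(3)]
    for nm,m in [("red",((h<6)|(h>174))&(sv>150)&(v>100)),("yel",(h>15)&(h<32)&(sv>120)&(v>70))]:
        ys,xs=np.nonzero(m)
        if n=="scene" and nm=="yel":
            k=(xs<70);xs,ys=xs[k],ys[k]
        print(n,nm,len(xs),xs.min()+x0,xs.max()+x0,ys.min()+y0,ys.max()+y0); 
        uv=np.median(xs)+x0,np.median(ys)+y0; r[n,nm]=uv
        print(uv,onz(d,uv,0.286 if nm=="red" else 0.26))
    f=d["frame"].astype(int)[y0:y1,x0:x1]; m=np.zeros(d["frame"].shape[:2],bool); m[y0:y1,x0:x1]=(f.max(2)<75)
    for b in blobs(cv2.morphologyEx(m.astype(np.uint8),cv2.MORPH_CLOSE,np.ones((5,5))),400,6000): print("disc",b,onz(d,b[:2],0.26))
print("red tri",tri(t,r["top","red"],s,r["scene","red"]))
# throat top, by eye from crops
for u1,u2 in [((440+226/4,205+195/4),(125+160/4,330+180/4))]: print("throat",tri(t,u1,s,u2),onz(t,u1,.304),onz(s,u2,.304))
tc=[(155+x/2.353,190+y/2.357) for x,y in [(80,85),(172,85),(273,89)]]
sc=[(270+x/2,125+y/2) for x,y in [(297,45),(252,100),(202,161)]]
for a,b in zip(tc,sc): print("rim",tri(t,a,s,b),onz(t,a,.215),onz(s,b,.215))
tr=[(155+x/2.353,190+y/2.357) for x,y in [(155,240),(240,243),(325,247)]]
ss=[(270+x/2,125+y/2) for x,y in [(165,115),(121,166),(75,220)]]
for a,b in zip(tr,ss): print("recess",onz(t,a,.02),onz(s,b,.02))
d=t;hs=cv2.cvtColor(d["frame"],cv2.COLOR_RGB2HSV).astype(int)
f=d["frame"].astype(int);m=np.zeros(f.shape[:2],bool);m[262:325,190:322]=((f.max(2)<105)&(f[...,0]>f[...,2]+15))[262:325,190:322]
c=max(cv2.findContours(m.astype(np.uint8),cv2.RETR_EXTERNAL,cv2.CHAIN_APPROX_NONE)[0],key=cv2.contourArea)
q=cv2.minAreaRect(c);print(q);P=np.array([onz(d,p,.02) for p in cv2.boxPoints(q)]);print(P,P.mean(0))
E
```

```text
top red 7 483 485 259 261
(np.float64(484.0), np.float64(260.0)) [ 0.496  -0.3986  0.286 ]
top yel 1894 440 539 205 304
(np.float64(511.0), np.float64(279.0)) [ 0.4544 -0.4675  0.26  ]
disc (484.43785553119136, 262.9082848698637, 5244.5, (440, 205, 100, 100)) [ 0.4939 -0.407   0.26  ]
scene red 8 169 171 358 360
(np.float64(170.0), np.float64(359.0)) [ 0.4936 -0.3928  0.286 ]
scene yel 15 140 145 386 390
(np.float64(143.0), np.float64(389.0)) [ 0.4785 -0.4553  0.26  ]
disc (171.56124482600032, 383.0539117992743, 3261.5, (139, 351, 66, 65)) [ 0.513  -0.4208  0.26  ]
red tri (array([ 0.4956, -0.3951,  0.2929]), np.float64(0.0035071669070986695))
throat (array([ 0.5093, -0.4222,  0.3001]), np.float64(0.005715022689966608)) [ 0.5071 -0.4235  0.304 ] [ 0.5127 -0.4203  0.304 ]
rim (array([0.6072, 0.3224, 0.2033]), np.float64(0.003573661707252622)) [0.6027 0.3182 0.215 ] [0.6116 0.3143 0.215 ]
rim (array([0.6042, 0.2212, 0.2074]), np.float64(0.0006621154014545062)) [0.602  0.2196 0.215 ] [0.6066 0.2158 0.215 ]
rim (array([0.5992, 0.1132, 0.2126]), np.float64(0.004938726431630287)) [0.5967 0.1112 0.215 ] [0.6014 0.1138 0.215 ]
recess [0.4623 0.2683 0.02  ] [0.4642 0.2755 0.02  ]
recess [0.4579 0.1667 0.02  ] [0.459  0.1741 0.02  ]
recess [0.4523 0.0651 0.02  ] [0.4545 0.0733 0.02  ]
((256.1971740722656, 293.4651184082031), (111.37303924560547, 40.1794319152832), 2.4895529747009277)
[[0.4087 0.3255 0.02  ]
 [0.5222 0.3254 0.02  ]
 [0.5059 0.0099 0.02  ]
 [0.3928 0.0152 0.02  ]] [0.4574 0.169  0.02  ]
```

Collar axis is near (0.511, -0.421). The mark is at azimuth about 122° and 7 at about 226°, so it is set at 1 and needs +103°. I go above the collar first.

{"fn": "step_arm", "kwargs": {"increments": [0,0,-0.3,0,0,0,1,0,0,-0.65,0,0,0,1,0.3,0,-0.65,0,0,0.3,1,0.6,0,-0.65,0,0,0.67,1,0.9,0,-0.65,0,0,0.67,1,1,0,-0.65,0,0,0.67,1,1,0,-0.65,0,0,0.67,1,1,0,-0.65,0,0,0.67,1]}}

```text
time: 1.3
eef_pos: [0.3929, -0.4647, 0.3614]
tool_rot: [[1.0, 0.017, -0.001], [0.017, -1.0, -0.0], [-0.001, 0.0, -1.0]]
wrist_force: [-1.1, 0.3, -0.3]
gripper_width: 0.0855
finger_force: 0.0
```

```bash
python3 - <<'E'
from h import *
o=ctrl.get_obs();print(o["time"],o["eef_pos"],o["tool_rot"],o["joint_positions"],o["wrist_force"])
Ry=lambda a: np.array([[-np.sin(a)*-1*0+np.cos(a-np.pi/2)*-1,0,0]])
print(move(o,[.511,-.421,.36]))
E
```

```text
1.3 [ 0.3929 -0.4647  0.3614] [[ 0.9998  0.0174 -0.0006]
 [ 0.0174 -0.9998 -0.0004]
 [-0.0006  0.0004 -1.    ]] [ 44.7443  38.3546   4.7836  62.1173  -2.9722  79.6446 -39.9719] [-1.0991  0.3286 -0.2824]
(array([ 0.5941, -0.2083,  0.0064]), array([0., 0., 0.]))
```

{"fn": "step_arm", "kwargs": {"increments": [0.3,-0.1,0,0,0,0,1,0.594,-0.208,0,0,0,0,1,0.594,-0.208,0,0,0,0,1,0.594,-0.208,0,0,0,0,1]}}

```text
time: 1.8
eef_pos: [0.5111, -0.4211, 0.3613]
tool_rot: [[1.0, 0.017, -0.001], [0.017, -1.0, -0.001], [-0.001, 0.0, -1.0]]
wrist_force: [0.5, -0.4, 1.0]
gripper_width: 0.0852
finger_force: 0.0
```

```bash
python3 - <<'E'
from h import *
o=ctrl.get_obs();print(o["time"],o["eef_pos"],o["joint_positions"])
d=cam("wrist");cv2.imwrite("pics/w1.png",d["frame"][...,::-1]);print(d["intrinsics"],np.linalg.inv(d["world_to_cam"]))
print(proj(d,[.511,-.421,.304],True),proj(d,[.511,-.421,.286],True))
E
```

```text
1.8 [ 0.5111 -0.4211  0.3613] [ 35.045   45.6485   5.2766  46.09    -3.7246  88.3993 -50.163 ]
[[371.6483   0.     321.0078]
 [  0.     371.6483 239.2782]
 [  0.       0.       1.    ]] [[ 0.0175  0.9659  0.2584  0.5769]
 [-0.9998  0.0165  0.0058 -0.4205]
 [ 0.0014 -0.2585  0.966   0.5041]
 [ 0.      0.      0.      1.    ]]
[319.3922 260.3597] [319.4747 251.1734]
```

View pics/w1.png

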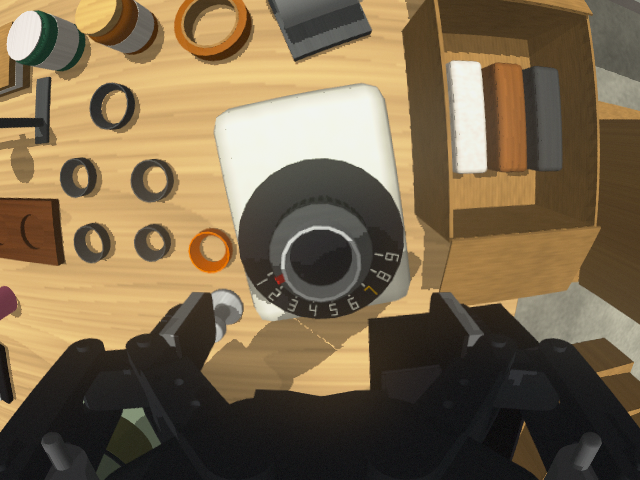

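The wrist view shows the throat rim at about (320,259), red index at (279,281), and digits 1 at (262,282), 2 at (275,293), 7 at (371,290).

```bash
python3 - <<'E'
from h import *
d=cam("wrist")
W=lambda u,z:onz(d,u,z,True)
pts=np.array([W(p,.304) for p in [(281,259),(358,259),(319,227),(320,298)]]);print("throat edges",pts); c1=(pts[0]+pts[1])/2
dk=d["frame"].astype(int).max(2)
g=[(239,228),(406,240),(322,158),(322,319)]
print("disc",[W(p,.26) for p in g])
hs=cv2.cvtColor(d["frame"],cv2.COLOR_RGB2HSV).astype(int)[265:300,265:300]
ys,xs=np.nonzero(((hs[...,0]<8)|(hs[...,0]>172))&(hs[...,1]>130)&(hs[...,2]>80)); print("red",len(xs),xs.mean()+265,ys.mean()+265)
for c in [np.array([(pts[0,0]+pts[1,0]+pts[2,0]+pts[3,0])/4,(pts[:,1].min()+pts[:,1].max())/2])]:
    print("c",c)
    for nm,u,z in [("red",(xs.mean()+265,ys.mean()+265),.286),("1",(262,282),.26),("2",(275,293),.26),("3",(293,304),.26),("4",(313,310),.26),("7",(371,290),.26),("9",(392,257),.26)]:
        v=W(u,z)[:2]-c; print(nm,np.degrees(np.arctan2(v[1],v[0]))%360,np.hypot(*v))
E
```

```text
throat edges [[ 0.511  -0.3994  0.304 ]
 [ 0.5118 -0.4432  0.304 ]
 [ 0.53   -0.4207  0.304 ]
 [ 0.4873 -0.4219  0.304 ]]
disc [array([ 0.5184, -0.3658,  0.26  ]), array([ 0.5117, -0.4811,  0.26  ]), array([ 0.5662, -0.4219,  0.26  ]), array([ 0.4507, -0.4239,  0.26  ])]
red 69 279.0869565217391 278.27536231884056
c [ 0.51   -0.4213]
red 125.05933722481223 0.030840330293388007
1 127.33998953196176 0.05097178259914043
2 141.2990860060956 0.05019236187397455
3 158.72920778654085 0.05100306459258778
4 175.61362151705632 0.052195327248481395
7 226.2482718616899 0.05169895801561932
9 258.02479828719754 0.05188933185415574
```

Index is at 1. The centre is (0.510, -0.422). I descend and grip.

{"fn": "step_arm", "kwargs": {"increments": [-0.005,0.005,0.25,0,0,0,1,-0.005,0.005,0.42,0,0,0,1,-0.005,0.005,0.5,0,0,0,1,-0.005,0.005,0.515,0,0,0,1,-0.005,0.005,0.515,0,0,0,1,-0.005,0.005,0.515,0,0,0,-1,-0.005,0.005,0.515,0,0,0,-1,-0.005,0.005,0.515,0,0,0,-1,-0.005,0.005,0.515,0,0,0,-1,-0.005,0.005,0.515,0,0,0,-1,-0.005,0.005,0.515,0,0,0,-1,-0.005,0.005,0.515,0,0,0,-1]}}

```text
time: 3.4
eef_pos: [0.5113, -0.4209, 0.2597]
tool_rot: [[1.0, 0.019, 0.001], [0.019, -1.0, -0.0], [0.001, 0.0, -1.0]]
wrist_force: [-3.9, 4.5, 12.6]
gripper_width: 0.0634
finger_force: 63.6
```

{"fn": "step_arm", "kwargs": {"increments": [0,0,0,0,0,-0.25,-1,0,0,0,0,0,-0.5,-1,0,0,0,0,0,-0.75,-1,0,0,0,0,0,-1,-1,0,0,0,0,0,-1,-1]}}

```text
time: 4.03
eef_pos: [0.5109, -0.4193, 0.2596]
tool_rot: [[0.855, 0.519, -0.001], [0.519, -0.855, 0.003], [0.001, -0.003, -1.0]]
wrist_force: [-11.2, 17.0, 18.2]
gripper_width: 0.0633
finger_force: 65.2
```

{"fn": "step_arm", "kwargs": {"increments": [0,0,0,0,0,-0.25,-1,0,0,0,0,0,-0.5,-1,0,0,0,0,0,-0.75,-1,0,0,0,0,0,-1,-1,0,0,0,0,0,-1,-1]}}

```text
time: 4.65
eef_pos: [0.5097, -0.4183, 0.2595]
tool_rot: [[0.481, 0.877, -0.004], [0.877, -0.481, 0.005], [0.003, -0.006, -1.0]]
wrist_force: [-23.0, 26.0, 23.4]
gripper_width: 0.0633
finger_force: 65.9
```

{"fn": "step_arm", "kwargs": {"increments": [0,0,0,0,0,-0.25,-1,0,0,0,0,0,-0.5,-1,0,0,0,0,0,-0.75,-1,0,0,0,0,0,-1,-1,0,0,0,0,0,-1,-1]}}

```text
time: 5.28
eef_pos: [0.5082, -0.418, 0.2595]
tool_rot: [[-0.022, 1.0, -0.008], [1.0, 0.022, 0.006], [0.007, -0.008, -1.0]]
wrist_force: [-36.2, 32.3, 29.0]
gripper_width: 0.0633
finger_force: 66.6
```

{"fn": "step_arm", "kwargs": {"increments": [0,0,0,0,0,-0.25,-1,0,0,0,0,0,-0.45,-1,0,0,0,0,0,-0.45,-1,0,0,0,0,0,-0.45,-1]}}

```text
time: 5.78
eef_pos: [0.5075, -0.4181, 0.2595]
tool_rot: [[-0.252, 0.968, -0.01], [0.968, 0.252, 0.006], [0.008, -0.008, -1.0]]
wrist_force: [-42.6, 33.7, 32.5]
gripper_width: 0.0631
finger_force: 66.7
```

```bash
python3 - <<'E'
from h import *
o=ctrl.get_obs();print(o["time"],o["eef_pos"],o["tool_rot"],o["joint_positions"],o["moment"])
s=cam("scene");t=cam("top")
a=cv2.resize(t["frame"][205:305,440:540],(400,400),interpolation=cv2.INTER_CUBIC);b=cv2.resize(s["frame"][330:430,125:225],(400,400),interpolation=cv2.INTER_CUBIC)
cv2.imwrite("pics/collar2.png",np.hstack([a,b])[...,::-1])
E
```

```text
5.775 [ 0.5075 -0.4181  0.2595] [[-0.2524  0.9676 -0.0096]
 [ 0.9676  0.2525  0.0062]
 [ 0.0084 -0.0078 -0.9999]] [ 45.1055  48.6726 -22.1815  60.7428  17.1092  74.1548  39.6623] [ 6.7627  9.0528 -0.0733]
```

{"fn": "step_arm", "kwargs": {"increments": [0,0,0,0,0,0,1,0,0,0,0,0,0,1,0,0,0,0,0,0,1,0,0,0,0,0,0,1,0,0,-0.2,0,0,0,1,0,0,-0.5,0,0,0,1,0,0,-0.5,0,0,0,1,0,0,-0.5,0,0,0,1]}}

```text
time: 6.88
eef_pos: [0.5113, -0.4209, 0.3577]
tool_rot: [[-0.252, 0.968, -0.001], [0.968, 0.252, 0.0], [0.0, -0.0, -1.0]]
wrist_force: [-0.2, 0.1, -0.9]
gripper_width: 0.0851
finger_force: 0.0
```

```bash
python3 - <<'E'
from h import *
o=ctrl.get_obs();print(o["time"],o["eef_pos"],o["tool_rot"],o["joint_positions"],o["moment"])
d=cam("wrist");print(proj(d,[.51,-.4222,.286],True))
cv2.imwrite("pics/w2.png",cv2.resize(d["frame"][120:345,200:440],None,fx=2,fy=2,interpolation=cv2.INTER_CUBIC)[...,::-1])
hs=cv2.cvtColor(d["frame"],cv2.COLOR_RGB2HSV).astype(int)
m=((hs[...,0]<8)|(hs[...,0]>172))&(hs[...,1]>130)&(hs[...,2]>80)
for b in blobs(m,8,300):
    v=onz(d,b[:2],.286,True)[:2]-[.51,-.422]
    if np.hypot(*v)<.06:print(b,np.degrees(np.arctan2(v[1],v[0]))%360,np.hypot(*v))
E
```

```text
6.875 [ 0.5113 -0.4209  0.3577] [[-0.252   0.9677 -0.0006]
 [ 0.9677  0.252   0.0003]
 [ 0.0005 -0.0005 -1.    ]] [ 43.6786  46.1916 -22.1902  46.1945  15.815   89.8637  42.457 ] [ 0.014   0.0068 -0.0167]
[317.6812 251.8833]
(273.5586419753086, 274.9228395061728, 54.0, (269, 270, 10, 11)) 223.54836907058845 0.031326660218096276
```

View pics/w2.png

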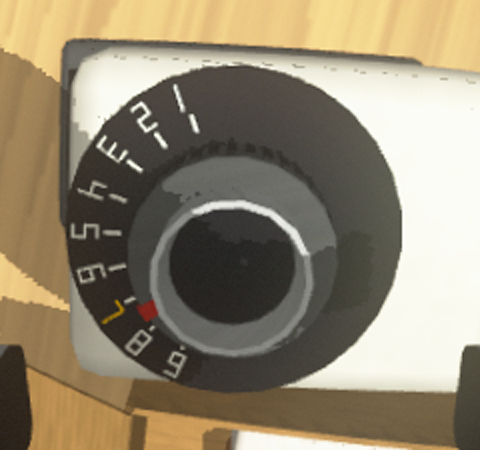

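The red mark sits beside 7 (crop (148,310), 7 tick at (130,301)) with parallax. I verify numerically with the scene camera too.

```bash
python3 - <<'E'
from h import *
d=cam("wrist");c=np.array([.51,-.422])
ang=lambda v:np.degrees(np.arctan2(v[1],v[0]))%360
for nm,p in [("6",(118,267)),("7",(130,301)),("8",(152,328)),("5",(113,233))]:
    v=onz(d,(200+p[0]/2,120+p[1]/2),.26,True)[:2]-c;print(nm,ang(v),np.hypot(*v))
s=cam("scene")
hs=cv2.cvtColor(s["frame"],cv2.COLOR_RGB2HSV).astype(int)
m=((hs[...,0]<8)|(hs[...,0]>172))&(hs[...,1]>130)&(hs[...,2]>80)
ys,xs=np.nonzero(m[340:420,125:215]);u=(xs.mean()+125,ys.mean()+340);print(len(xs),u);v=onz(s,u,.286)[:2]-c;print(ang(v),np.hypot(*v))
for k in range(5,10):
    a=np.radians(226-(7-k)*17.19);print(k,proj(s,[c[0]+.0295*np.cos(a),c[1]+.0295*np.sin(a),.286]))
E
```

```text
6 207.26598950654116 0.04158645880685622
7 224.68255355333227 0.04271900262790337
8 241.21716367666832 0.04318840517803216
5 190.66597838265952 0.041852028247722654
8 (np.float64(149.5), np.float64(381.0))
222.75462554155035 0.02729883144065496
5 [150.6532 372.02  ]
6 [148.6711 377.0266]
7 [148.2114 382.1897]
8 [149.3377 387.0457]
9 [151.9688 391.1462]
```

The collar is on 7: the mark is at 223.5° (wrist) and 222.8° (scene), with the 7 tick at 224.7°. On to the cups.

{"fn": "step_arm", "kwargs": {"increments": [0.25,0.07,0,0,0,-0.2,1,0.5,0.15,0,0,0,-0.4,1,0.75,0.22,0,0,0,-0.6,1,0.99,0.29,0,0,0,-0.82,1,0.99,0.29,0,0,0,-0.82,1]}}

```text
time: 7.65
eef_pos: [0.5178, -0.2115, 0.3586]
tool_rot: [[-0.637, 0.771, 0.0], [0.771, 0.637, 0.001], [0.001, 0.001, -1.0]]
wrist_force: [0.1, -1.5, -0.3]
gripper_width: 0.0856
finger_force: 0.0
```

{"fn": "step_arm", "kwargs": {"increments": [0.2,0.17,0,0,0,-0.2,1,0.39,0.34,0,0,0,-0.4,1,0.58,0.5,0,0,0,-0.6,1,0.78,0.68,0,0,0,-0.82,1,0.78,0.68,0,0,0,-0.82,1]}}

```text
time: 8.28
eef_pos: [0.5243, -0.0049, 0.3581]
tool_rot: [[-0.9, 0.437, -0.0], [0.437, 0.9, 0.001], [0.001, 0.001, -1.0]]
wrist_force: [0.2, -1.9, 0.5]
gripper_width: 0.0857
finger_force: 0.0
```

{"fn": "step_arm", "kwargs": {"increments": [0.11,0.24,0,0,0,-0.2,1,0.22,0.48,0,0,0,-0.4,1,0.33,0.7,0,0,0,-0.6,1,0.43,0.94,0,0,0,-0.82,1,0.43,0.94,0,0,0,-0.82,1,0.43,0.94,0,0,0,-0.82,1]}}

```text
time: 9.02
eef_pos: [0.5308, 0.1975, 0.3578]
tool_rot: [[-1.0, 0.031, -0.0], [0.031, 1.0, -0.001], [0.0, -0.001, -1.0]]
wrist_force: [-1.0, -0.0, 0.1]
gripper_width: 0.0853
finger_force: 0.0
```

```bash
python3 - <<'E'
from h import *
o=ctrl.get_obs();print(o["time"],o["eef_pos"],o["tool_rot"],o["joint_positions"])
d=cam("wrist");cv2.imwrite("pics/w3.png",d["frame"][...,::-1]);print(np.linalg.inv(d["world_to_cam"]))
print([proj(d,p,True) for p in [[.602,.114,.215],[.604,.218,.215],[.606,.318,.215],[.4535,.069,.02],[.458,.17,.02],[.463,.272,.02]]])
E
```

```text
9.025 [0.5308 0.1975 0.3578] [[-0.9995  0.0306 -0.0005]
 [ 0.0306  0.9995 -0.0008]
 [ 0.0004 -0.0008 -1.    ]] [ -4.2927  37.1399 -41.7933  71.9841  24.1675  79.5935  43.8224]
[[ 0.0305 -0.9658 -0.2576  0.4664]
 [ 0.9995  0.0291  0.0095  0.199 ]
 [-0.0017 -0.2578  0.9662  0.5007]
 [ 0.      0.      0.      1.    ]]
[array([228.3476, 308.2343]), array([348.885 , 308.4056]), array([460.3309, 304.2967]), array([221.9885, 137.9193]), array([298.7693, 136.7002]), array([378.2319, 138.8227])]
```

View pics/w3.png

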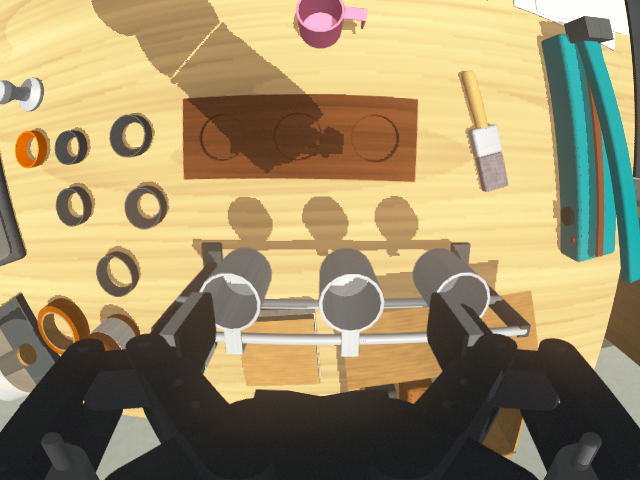

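The wrist view shows rims at about (230,301), (352,303), (463,297), straps behind over the bar, and recesses at about (222,138), (298,136), (375,138). I refine these.

```bash
python3 - <<'E'
from h import *
d=cam("wrist");W=lambda u,z:onz(d,u,z,True)
for l,r,t,b in [((199,303),(261,300),(230,274),(231,329)),((319,303),(385,303),(351,275),(352,332)),((436,297),(490,297),(463,270),(464,325))]:
    p=[W(u,.215) for u in (l,r,t,b)]; print("cup c",(p[0]+p[1])/2,(p[2]+p[3])/2,"size",np.linalg.norm(p[0]-p[1]),np.linalg.norm(p[2]-p[3]))
g=cv2.cvtColor(d["frame"],cv2.COLOR_RGB2GRAY)
f=d["frame"].astype(int)
m=np.zeros(g.shape,np.uint8);m[85:190,175:425]=((f.max(2)<170)&(f[...,0]>f[...,2]*1.35)&(f[...,0]-f[...,1]>18))[85:190,175:425]
c=max(cv2.findContours(m,cv2.RETR_EXTERNAL,cv2.CHAIN_APPROX_NONE)[0],key=cv2.contourArea)
P=np.array([W(u[0],.02)[:2] for u in c],np.float32);q=cv2.minAreaRect(P);print("tray",q)
cr=cv2.resize(d["frame"][85:190,175:425],None,fx=3.2,fy=3.2,interpolation=cv2.INTER_CUBIC)
cr2=cv2.resize(d["frame"][240:345,180:510],None,fx=2.4,fy=2.4,interpolation=cv2.INTER_CUBIC)
o=np.zeros((cr.shape[0]+cr2.shape[0],800,3),np.uint8);o[:cr.shape[0],:800]=cr[:,:800];o[cr.shape[0]:,:cr2.shape[1]]=cr2
cv2.imwrite("pics/w3b.png",cv2.convertScaleAbs(o,alpha=1.3)[...,::-1])
E
```

```text
cup c [0.5959 0.1152 0.215 ] [0.5966 0.1161 0.215 ] size 0.05632002598262459 0.05261772256567751
cup c [0.5994 0.2206 0.215 ] [0.6006 0.22   0.215 ] size 0.05620733138331887 0.05362647228610529
cup c [0.5994 0.3204 0.215 ] [0.6007 0.3205 0.215 ] size 0.0531037777301102 0.054504254308657824
tray ((0.44930100440979004, 0.16401804983615875), (0.31823164224624634, 0.12751591205596924), 86.28589630126953)
```

View pics/w3b.png

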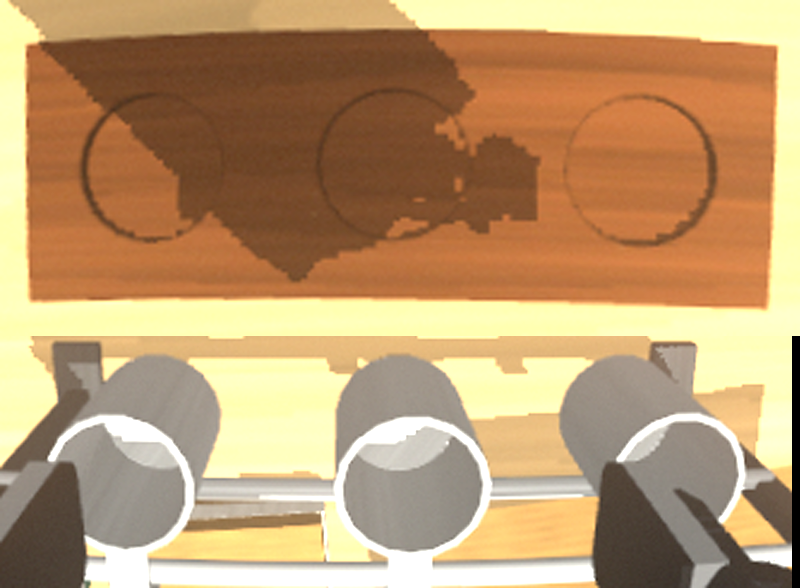

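The crop shows the recess rings centred at (153,167), (392,163), (641,170) and the rims at (120,483), (413,486), (675,479).

```bash
python3 - <<'E'
from h import *
d=cam("wrist");W=lambda u,z:onz(d,u,z,True)
for l,r,t,b in [(82,224,93,241),(318,466,88,238),(565,717,95,245)]:
    cx,cy=(l+r)/2,(t+b)/2; q=lambda x,y:W((175+x/3.2,85+y/3.2),.02)
    p=[q(l,cy),q(r,cy),q(cx,t),q(cx,b)];print("recess",(p[0]+p[1])/2,(p[2]+p[3])/2,np.linalg.norm(p[0]-p[1]),np.linalg.norm(p[2]-p[3]))
for c in [(26,45),(776,47),(768,308),(32,299)]: print("corner",W((175+c[0]/3.2,85+c[1]/3.2),.02))
for l,r,t,b in [(48,195,416,550),(334,492,416,556),(610,745,412,546)]:
    cx,cy=(l+r)/2,(t+b)/2; q=lambda x,y:W((180+x/2.4,240+(y-336)/2.4),.215)
    p=[q(l,cy),q(r,cy),q(cx,t),q(cx,b)];print("rim",(p[0]+p[1])/2,(p[2]+p[3])/2,np.linalg.norm(p[0]-p[1]),np.linalg.norm(p[2]-p[3]))
o=ctrl.get_obs();print(move(o,[.6,.2203,.172]))
E
```

```text
recess [0.4525 0.0694 0.02  ] [0.4527 0.0697 0.02  ] 0.06091938659411174 0.061371842780600656
recess [0.4569 0.1681 0.02  ] [0.4571 0.1682 0.02  ] 0.05942202756309371 0.060855216183838906
recess [0.4621 0.2684 0.02  ] [0.4623 0.2682 0.02  ] 0.06207829426036108 0.061172146643029134
corner [0.3959 0.0163 0.02  ]
corner [0.4109 0.3253 0.02  ]
corner [0.5192 0.3208 0.02  ]
corner [0.5039 0.0125 0.02  ]
rim [0.5957 0.1159 0.215 ] [0.5965 0.1162 0.215 ] 0.05517803446559769 0.05351963953305469
rim [0.599  0.2207 0.215 ] [0.5998 0.2205 0.215 ] 0.05607186754858426 0.05475531606220489
rim [0.602  0.3202 0.215 ] [0.6028 0.3197 0.215 ] 0.05546489423743238 0.05542578615940264
(array([-0.3425,  0.1259,  0.9315]), array([0., 0., 0.]))
```

{"fn": "step_arm", "kwargs": {"increments": [-0.17,0.06,0.1,0,0,0,1,-0.341,0.128,0.25,0,0,0,1,-0.341,0.128,0.5,0,0,0,1,-0.341,0.128,0.75,0,0,0,1,-0.341,0.128,0.88,0,0,0,1,-0.341,0.128,0.915,0,0,0,1,-0.341,0.128,0.915,0,0,0,1]}}

```text
time: 10.05
eef_pos: [0.5995, 0.2221, 0.176]
tool_rot: [[-1.0, 0.029, 0.001], [0.029, 1.0, 0.0], [-0.001, 0.0, -1.0]]
wrist_force: [-0.4, 0.1, 0.3]
gripper_width: 0.0851
finger_force: 0.0
```

{"fn": "step_arm", "kwargs": {"increments": [0,0,0,0,0,0,-1,0,0,0,0,0,0,-1,0,0,0,0,0,0,-1,0,0,0,0,0,0,-1,0,0,0,0,0,0,-1,0,0,0,0,0,0,-1,0,0,0,0,0,0,-1,0,0,0,0,0,0,-1]}}

```text
time: 11.05
eef_pos: [0.5994, 0.2224, 0.1764]
tool_rot: [[-1.0, 0.028, 0.001], [0.028, 1.0, 0.0], [-0.001, 0.0, -1.0]]
wrist_force: [-3.3, -2.7, 7.7]
gripper_width: 0.0557
finger_force: 61.6
```

{"fn": "step_arm", "kwargs": {"increments": [0,0,-0.1,0,0,0,-1,0,0,-0.2,0,0,0,-1,0,0,-0.3,0,0,0,-1,0,0,-0.4,0,0,0,-1,0,0,-0.4,0,0,0,-1,0.2,0,-0.4,0,0,0,-1,0.45,-0.15,-0.4,0,0,0,-1,0.7,-0.26,-0.4,0,0,0,-1,0.7,-0.26,-0.4,0,0,0,-1,0.7,-0.26,-0.4,0,0,0,-1]}}

```text
time: 12.3
eef_pos: [0.4583, 0.1744, 0.2552]
tool_rot: [[-1.0, 0.029, 0.0], [0.029, 1.0, 0.0], [-0.0, 0.001, -1.0]]
wrist_force: [0.7, -0.4, -1.0]
gripper_width: 0.0558
finger_force: 63.9
```

```bash
python3 - <<'E'
from h import *
o=ctrl.get_obs();print(o["time"],o["eef_pos"],o["joint_positions"],o["wrist_force"],o["gripper_width"])
d=cam("wrist");cv2.imwrite("pics/w4.png",d["frame"][...,::-1])
zr=o["eef_pos"][2]+(.215-.1764); print("rim z",zr, proj(d,[o["eef_pos"][0],o["eef_pos"][1],zr],True))
print(move(o,[.4572,.1685,.052]))
E
```

```text
12.3 [0.4583 0.1744 0.2552] [ -1.3085  35.725  -41.65    99.3798  28.0047  55.7128  34.5597] [ 0.7309 -0.3896 -1.0171] 0.05583873106153248
rim z 0.2938354151573327 [322.9781 348.1244]
(array([ 0.0053, -0.0304,  1.0162]), array([0., 0., 0.]))
```

View pics/w4.png

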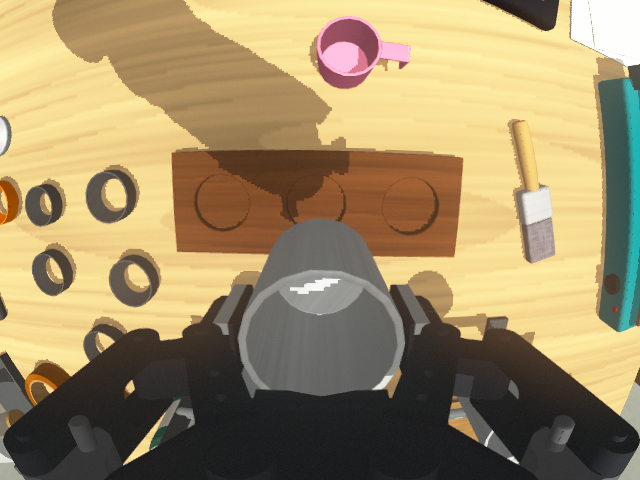

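The cup is in hand, with the rim's near edge at (322,270) and sides at x=239 and 405. I check its offset.

```bash
python3 - <<'E'
from h import *
o=ctrl.get_obs();d=cam("wrist")
for z in (.290,.2938,.297):
    a=onz(d,(322,270),z,True);l=onz(d,(239,338),z,True);r=onz(d,(405,338),z,True)
    print(z,a,a[0]+.028-o["eef_pos"][0],"width",np.linalg.norm(l-r),(l+r)/2)
print(move(o,[.4572,.1685,.052]))
E
```

```text
0.29 [0.4327 0.1751 0.29  ] 0.0021559879299997697 width 0.05617653532392769 [0.4574 0.1744 0.29  ]
0.2938 [0.4313 0.1751 0.2938] 0.0007943613952492434 width 0.054198888828098465 [0.4552 0.1745 0.2938]
0.297 [0.4302 0.1751 0.297 ] -0.0003522714761196033 width 0.052533502305294966 [0.4533 0.1745 0.297 ]
(array([ 0.0058, -0.0319,  1.0155]), array([0., 0., 0.]))
```

{"fn": "step_arm", "kwargs": {"increments": [0.009,-0.031,0.25,0,0,0,-1,0.009,-0.031,0.5,0,0,0,-1,0.009,-0.031,0.75,0,0,0,-1,0.009,-0.031,0.88,0,0,0,-1,0.009,-0.031,0.93,0,0,0,-1,0.009,-0.031,0.96,0,0,0,-1,0.009,-0.031,0.96,0,0,0,-1]}}

```text
time: 13.28
eef_pos: [0.4561, 0.1684, 0.0637]
tool_rot: [[-1.0, 0.028, 0.001], [0.028, 1.0, 0.0], [-0.001, 0.0, -1.0]]
wrist_force: [-0.8, 0.5, -1.1]
gripper_width: 0.055
finger_force: 63.9
```

{"fn": "step_arm", "kwargs": {"increments": [0,0,0.015,0,0,0,-1,0,0,0.025,0,0,0,-1,0,0,0.025,0,0,0,-1]}}

```text
time: 13.65
eef_pos: [0.4559, 0.1682, 0.0584]
tool_rot: [[-1.0, 0.028, 0.0], [0.028, 1.0, 0.0], [-0.0, 0.0, -1.0]]
wrist_force: [0.4, -0.0, -1.4]
gripper_width: 0.0555
finger_force: 63.9
```

{"fn": "step_arm", "kwargs": {"increments": [0,0,0.01,0,0,0,-1,0,0,0.02,0,0,0,-1,0,0,0.025,0,0,0,-1,0,0,0.025,0,0,0,-1]}}

```text
time: 14.15
eef_pos: [0.4558, 0.1682, 0.0532]
tool_rot: [[-1.0, 0.028, -0.0], [0.028, 1.0, 0.0], [0.0, 0.0, -1.0]]
wrist_force: [-0.5, 0.1, -1.6]
gripper_width: 0.0553
finger_force: 63.9
```

{"fn": "step_arm", "kwargs": {"increments": [0,0,0.01,0,0,0,-1,0,0,0.015,0,0,0,-1,0,0,0.02,0,0,0,-1,0,0,0.02,0,0,0,-1]}}

```text
time: 14.65
eef_pos: [0.4566, 0.1678, 0.0517]
tool_rot: [[-1.0, 0.029, 0.003], [0.029, 1.0, -0.001], [-0.003, -0.001, -1.0]]
wrist_force: [-8.3, -8.3, 68.1]
gripper_width: 0.0556
finger_force: 70.4
```

It touched down at the expected depth in the recess. I ease off, release and rise.

{"fn": "step_arm", "kwargs": {"increments": [0,0,-0.014,0,0,0,-1,0,0,-0.014,0,0,0,1,0,0,-0.014,0,0,0,1,0,0,-0.014,0,0,0,1,0,0,-0.014,0,0,0,1,0,0,-0.014,0,0,0,1,0,0,-0.2,0,0,0,1,0,0,-0.5,0,0,0,1,0,0,-0.8,0,0,0,1,0,0,-1,0,0,0,1,0,0,-1,0,0,0,1,0,0,-1,0,0,0,1]}}

```text
time: 16.15
eef_pos: [0.4557, 0.1679, 0.2488]
tool_rot: [[-1.0, 0.028, -0.001], [0.028, 1.0, -0.0], [0.001, -0.0, -1.0]]
wrist_force: [-0.5, -0.6, -0.9]
gripper_width: 0.0851
finger_force: 0.0
```

```bash
python3 - <<'E'
from h import *
o=ctrl.get_obs();print(o["time"],o["eef_pos"],o["joint_positions"])
d=cam("wrist");
cv2.imwrite("pics/w5.png",d["frame"][...,::-1])
print(proj(d,[.4572,.1685,.09],True))
print(move(o,[.5962,.116,.26]),move(o,[.6022,.3199,.26]))
E
```

```text
16.15 [0.4557 0.1679 0.2488] [ -0.4301  35.9696 -42.0754 100.8202  28.8812  54.5773  34.0468]
[322.793  222.3775]
(array([-0.7097, -0.2396, -0.0564]), array([0., 0., 0.])) (array([-0.7108,  0.7803, -0.0569]), array([0., 0., 0.]))
```

View pics/w5.png

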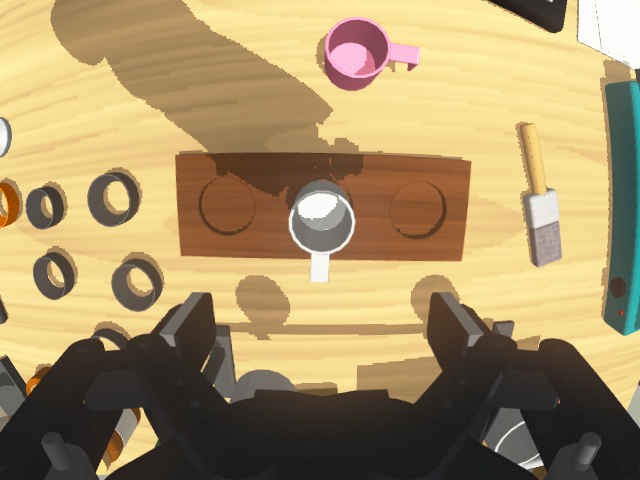

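The middle cup stands upright in its recess, rim centred at (322,222) where predicted. Next is the cup at y=0.116.

{"fn": "step_arm", "kwargs": {"increments": [-0.2,-0.07,-0.08,0,0,0,1,-0.45,-0.15,-0.08,0,0,0,1,-0.71,-0.24,-0.08,0,0,0,1,-0.71,-0.24,-0.08,0,0,0,1,-0.71,-0.24,0.1,0,0,0,1,-0.71,-0.24,0.3,0,0,0,1,-0.71,-0.24,0.365,0,0,0,1,-0.71,-0.24,0.365,0,0,0,1]}}

```text
time: 17.2
eef_pos: [0.5961, 0.1165, 0.1762]
tool_rot: [[-1.0, 0.028, -0.001], [0.028, 1.0, 0.0], [0.001, 0.0, -1.0]]
wrist_force: [-0.8, 0.3, 0.9]
gripper_width: 0.0856
finger_force: 0.0
```

{"fn": "step_arm", "kwargs": {"increments": [0,0,0,0,0,0,-1,0,0,0,0,0,0,-1,0,0,0,0,0,0,-1,0,0,0,0,0,0,-1,0,0,0,0,0,0,-1,0,0,0,0,0,0,-1,0,0,0,0,0,0,-1]}}

```text
time: 18.08
eef_pos: [0.5966, 0.1163, 0.1775]
tool_rot: [[-1.0, 0.028, 0.001], [0.028, 1.0, 0.0], [-0.001, 0.0, -1.0]]
wrist_force: [-3.2, -1.1, 8.4]
gripper_width: 0.0555
finger_force: 61.6
```

{"fn": "step_arm", "kwargs": {"increments": [0,0,-0.1,0,0,0,-1,0,0,-0.2,0,0,0,-1,0,0,-0.3,0,0,0,-1,0,0,-0.4,0,0,0,-1,0,0,-0.4,0,0,0,-1,0.2,-0.05,-0.4,0,0,0,-1,0.45,-0.15,-0.4,0,0,0,-1,0.714,-0.254,-0.4,0,0,0,-1,0.714,-0.254,-0.4,0,0,0,-1,0.714,-0.254,-0.4,0,0,0,-1]}}

```text
time: 19.32
eef_pos: [0.4528, 0.0695, 0.2563]
tool_rot: [[-1.0, 0.029, 0.001], [0.029, 1.0, 0.0], [-0.001, 0.0, -1.0]]
wrist_force: [0.9, -0.8, -1.1]
gripper_width: 0.0553
finger_force: 63.9
```

```bash
python3 - <<'E'
from h import *
o=ctrl.get_obs();print(o["time"],o["eef_pos"],o["joint_positions"],o["gripper_width"])
print(move(o,[.4523,.0692,.063]))
E
```

```text
19.325 [0.4528 0.0695 0.2563] [ 12.9957  33.4341 -44.1927 105.2089  28.7045  53.076   44.1105] 0.05527396930856733
(array([ 0.003 , -0.0021,  0.9665]), array([0., 0., 0.]))
```

{"fn": "step_arm", "kwargs": {"increments": [0.002,-0.002,0.25,0,0,0,-1,0.002,-0.002,0.5,0,0,0,-1,0.002,-0.002,0.75,0,0,0,-1,0.002,-0.002,0.9,0,0,0,-1,0.002,-0.002,0.95,0,0,0,-1,0.002,-0.002,0.97,0,0,0,-1,0.002,-0.002,0.985,0,0,0,-1,0.002,-0.002,0.99,0,0,0,-1,0.002,-0.002,0.99,0,0,0,-1]}}

```text
time: 20.45
eef_pos: [0.4521, 0.069, 0.0587]
tool_rot: [[-1.0, 0.028, 0.001], [0.028, 1.0, 0.0], [-0.001, 0.0, -1.0]]
wrist_force: [0.6, 0.7, -0.5]
gripper_width: 0.0556
finger_force: 63.9
```

{"fn": "step_arm", "kwargs": {"increments": [0,0,0.01,0,0,0,-1,0,0,0.015,0,0,0,-1,0,0,0.015,0,0,0,-1]}}

```text
time: 20.82
eef_pos: [0.4518, 0.0691, 0.0552]
tool_rot: [[-1.0, 0.028, -0.0], [0.028, 1.0, 0.0], [0.0, 0.0, -1.0]]
wrist_force: [0.3, 0.5, -0.9]
gripper_width: 0.0555
finger_force: 63.9
```

{"fn": "step_arm", "kwargs": {"increments": [0,0,0.008,0,0,0,-1,0,0,0.011,0,0,0,-1,0,0,0.011,0,0,0,-1]}}

```text
time: 21.2
eef_pos: [0.4521, 0.0691, 0.0534]
tool_rot: [[-1.0, 0.028, 0.001], [0.028, 1.0, -0.0], [-0.001, 0.0, -1.0]]
wrist_force: [0.3, -1.3, 10.7]
gripper_width: 0.0551
finger_force: 64.9
```

{"fn": "step_arm", "kwargs": {"increments": [0,0,0,0,0,0,1,0,0,0,0,0,0,1,0,0,0,0,0,0,1,0,0,0,0,0,0,1,0,0,0,0,0,0,1,0,0,-0.2,0,0,0,1,0,0,-0.5,0,0,0,1,0,0,-0.8,0,0,0,1,0,0,-1,0,0,0,1,0,0,-1,0,0,0,1,0,0,-1,0,0,0,1]}}

```text
time: 22.58
eef_pos: [0.4516, 0.0688, 0.2526]
tool_rot: [[-1.0, 0.028, -0.001], [0.028, 1.0, -0.0], [0.001, -0.0, -1.0]]
wrist_force: [0.8, -0.4, -1.0]
gripper_width: 0.0854
finger_force: 0.0
```

```bash
python3 - <<'E'
from h import *
o=ctrl.get_obs();print(o["time"],o["eef_pos"],o["joint_positions"])
print(move(o,[.6022,.3199,.1755]))
d=cam("wrist");cv2.imwrite("pics/w6.png",cv2.resize(d["frame"],(400,300))[...,::-1])
E
```

```text
22.575 [0.4516 0.0688 0.2526] [ 13.3209  33.8342 -44.7913 105.7182  29.5131  52.7815  43.2646]
(array([-0.7171,  1.2765,  0.3846]), array([0., 0., 0.]))
```

{"fn": "step_arm", "kwargs": {"increments": [0,0.15,-0.08,0,0,0,1,-0.1,0.4,-0.08,0,0,0,1,-0.25,0.65,-0.08,0,0,0,1,-0.4,0.9,-0.08,0,0,0,1,-0.4,0.9,-0.08,0,0,0,1]}}

```text
time: 23.25
eef_pos: [0.5367, 0.2503, 0.267]
tool_rot: [[-1.0, 0.025, -0.003], [0.025, 1.0, 0.001], [0.003, 0.001, -1.0]]
wrist_force: [-0.4, 0.0, -0.8]
gripper_width: 0.0861
finger_force: 0.0
```

{"fn": "step_arm", "kwargs": {"increments": [-0.15,0.2,0,0,0,0,1,-0.317,0.376,0,0,0,0,1,-0.317,0.376,0,0,0,0,1,-0.317,0.376,0.2,0,0,0,1,-0.317,0.376,0.4,0,0,0,1,-0.317,0.376,0.463,0,0,0,1,-0.317,0.376,0.463,0,0,0,1]}}

```text
time: 24.12
eef_pos: [0.6022, 0.3197, 0.1767]
tool_rot: [[-1.0, 0.028, -0.0], [0.028, 1.0, -0.0], [0.0, -0.0, -1.0]]
wrist_force: [1.2, 0.5, 0.4]
gripper_width: 0.0855
finger_force: 0.0
```

{"fn": "step_arm", "kwargs": {"increments": [0,0,0,0,0,0,-1,0,0,0,0,0,0,-1,0,0,0,0,0,0,-1,0,0,0,0,0,0,-1,0,0,0,0,0,0,-1,0,0,0,0,0,0,-1,0,0,0,0,0,0,-1]}}

```text
time: 25.0
eef_pos: [0.6026, 0.3204, 0.178]
tool_rot: [[-1.0, 0.028, 0.002], [0.028, 1.0, 0.001], [-0.001, 0.001, -1.0]]
wrist_force: [-1.8, -0.6, 8.1]
gripper_width: 0.0559
finger_force: 61.7
```

{"fn": "step_arm", "kwargs": {"increments": [0,0,-0.1,0,0,0,-1,0,0,-0.2,0,0,0,-1,0,0,-0.3,0,0,0,-1,0,0,-0.4,0,0,0,-1,0,0,-0.4,0,0,0,-1,0.2,-0.05,-0.4,0,0,0,-1,0.45,-0.15,-0.4,0,0,0,-1,0.693,-0.278,-0.4,0,0,0,-1,0.693,-0.278,-0.4,0,0,0,-1,0.693,-0.278,-0.4,0,0,0,-1]}}

```text
time: 26.25
eef_pos: [0.4629, 0.2686, 0.2566]
tool_rot: [[-1.0, 0.029, 0.001], [0.029, 1.0, 0.001], [-0.001, 0.001, -1.0]]
wrist_force: [0.5, 0.1, -1.1]
gripper_width: 0.0556
finger_force: 63.8
```

```bash
python3 - <<'E'
from h import *
o=ctrl.get_obs();print(o["time"],o["eef_pos"],o["joint_positions"],o["gripper_width"])
print(move(o,[.4617,.2683,.0585]))
E
```

```text
26.25 [0.4629 0.2686 0.2566] [-11.7198  39.6784 -42.2641  90.5112  29.3139  61.3105  26.5975] 0.05556808317920133
(array([ 0.0065, -0.002 ,  0.9903]), array([0., 0., 0.]))
```

{"fn": "step_arm", "kwargs": {"increments": [0.005,-0.002,0.25,0,0,0,-1,0.005,-0.002,0.5,0,0,0,-1,0.005,-0.002,0.75,0,0,0,-1,0.005,-0.002,0.9,0,0,0,-1,0.005,-0.002,0.95,0,0,0,-1,0.005,-0.002,0.97,0,0,0,-1,0.005,-0.002,0.985,0,0,0,-1,0.005,-0.002,0.99,0,0,0,-1,0.005,-0.002,0.99,0,0,0,-1]}}

```text
time: 27.38
eef_pos: [0.4614, 0.2682, 0.0589]
tool_rot: [[-1.0, 0.028, 0.001], [0.028, 1.0, 0.0], [-0.001, 0.0, -1.0]]
wrist_force: [-0.4, -0.1, -0.1]
gripper_width: 0.0554
finger_force: 63.8
```

{"fn": "step_arm", "kwargs": {"increments": [0,0,0.01,0,0,0,-1,0,0,0.02,0,0,0,-1,0,0,0.024,0,0,0,-1,0,0,0.024,0,0,0,-1]}}

```text
time: 27.88
eef_pos: [0.4614, 0.2681, 0.0539]
tool_rot: [[-1.0, 0.028, 0.0], [0.028, 1.0, 0.0], [-0.0, 0.0, -1.0]]
wrist_force: [0.4, -0.7, 4.1]
gripper_width: 0.0554
finger_force: 64.3
```

{"fn": "step_arm", "kwargs": {"increments": [0,0,0,0,0,0,1,0,0,0,0,0,0,1,0,0,0,0,0,0,1,0,0,0,0,0,0,1,0,0,0,0,0,0,1,0,0,-0.2,0,0,0,1,0,0,-0.5,0,0,0,1,0,0,-0.8,0,0,0,1,0,0,-1,0,0,0,1,0,0,-1,0,0,0,1,0,0,-1,0,0,0,1]}}

```text
time: 29.25
eef_pos: [0.4611, 0.2678, 0.2531]
tool_rot: [[-1.0, 0.028, -0.0], [0.028, 1.0, -0.001], [0.0, -0.001, -1.0]]
wrist_force: [0.3, 0.4, 0.1]
gripper_width: 0.0859
finger_force: 0.0
```

{"fn": "step_arm", "kwargs": {"increments": [0,-0.25,-0.1,0,0,0,1,0,-0.5,-0.2,0,0,0,1,0,-0.75,-0.3,0,0,0,1,0,-1,-0.3,0,0,0,1,0,-1,-0.3,0,0,0,1]}}

```text
time: 29.88
eef_pos: [0.4555, 0.0645, 0.3127]
tool_rot: [[-0.999, 0.033, -0.002], [0.033, 0.999, -0.001], [0.002, -0.002, -1.0]]
wrist_force: [-0.5, 0.8, -0.2]
gripper_width: 0.0855
finger_force: 0.0
```

{"fn": "step_arm", "kwargs": {"increments": [0,-0.25,0,0,0,0,1,0,-0.5,0,0,0,0,1,0,-0.5,0,0,0,0,1,0,-0.5,0,0,0,0,1]}}

```text
time: 30.38
eef_pos: [0.4527, -0.031, 0.3132]
tool_rot: [[-1.0, 0.027, -0.001], [0.027, 1.0, 0.001], [0.001, 0.001, -1.0]]
wrist_force: [-0.7, 0.4, -0.4]
gripper_width: 0.0855
finger_force: 0.0
```

```bash
python3 - <<'E'
from h import *
o=ctrl.get_obs();print(o["time"],o["eef_pos"],o["joint_positions"])
d=cam("wrist");cv2.imwrite("pics/w7.png",d["frame"][...,::-1])
for p in [(.4526,.0692),(.4572,.1685),(.4622,.2682)]: print("cup pred",proj(d,[*p,.09],True))
for p in [(.4378,-.066),(.5306,-.184),(.540,-.0517)]: print("fun pred",proj(d,[*p,.032],True))
E
```

```text
30.375 [ 0.4527 -0.031   0.3132] [ 28.8541  29.7197 -48.9448  99.5835  24.9137  62.2696  60.1615]
cup pred [419.7183 205.2196]
cup pred [504.9287 209.    ]
cup pred [573.5243 213.3915]
fun pred [290.7595 186.6084]
fun pred [200.8844 265.1121]
fun pred [306.4478 270.5504]
```

View pics/w7.png

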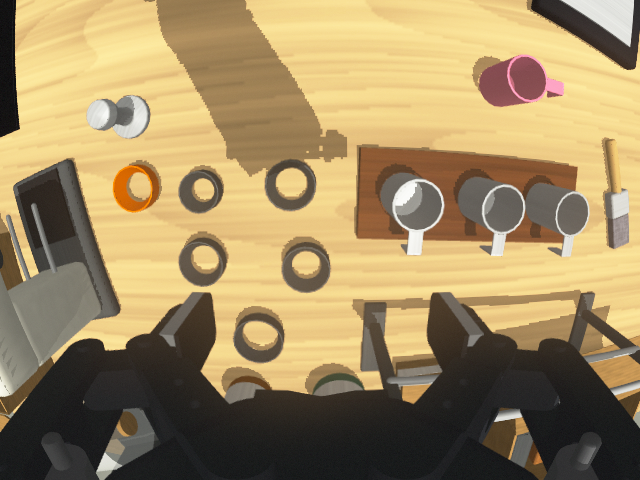

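All three cups stand in the tray (rims (417,205), (503,209), (572,214)). The fitting funnels are at (290,186), (203,261) and (306,267), the small one at (201,190) and the large one at (258,336). I measure them.

```bash
cat > fun.py <<'E'
from h import *
def funnels(box=(170,150,345,370)):
    d=cam("wrist");f=d["frame"].astype(int);x0,y0,x1,y1=box
    m=np.zeros(f.shape[:2],np.uint8);m[y0:y1,x0:x1]=((f.max(2)<115)&(f.max(2)-f.min(2)<30))[y0:y1,x0:x1]
    for c in cv2.findContours(m,cv2.RETR_EXTERNAL,cv2.CHAIN_APPROX_NONE)[0]:
        if cv2.contourArea(c)<600: continue
        P=np.array([onz(d,u[0],.021,True)[:2] for u in c],np.float32); (cx,cy),r=cv2.minEnclosingCircle(P)
        M=cv2.moments(P); print("funnel c(%.4f %.4f) centroid(%.4f %.4f) dia %.4f"%(cx,cy,M['m10']/M['m00'],M['m01']/M['m00'],2*r),"px",cv2.boundingRect(c))
if __name__=="__main__":
    funnels(); o=ctrl.get_obs(); print(move(o,[.4378,-.066,.004]))
E
python3 fun.py
```

```text
funnel c(0.6434 -0.1236) centroid(0.6571 -0.1282) dia 0.0716 px (233, 317, 50, 45)
funnel c(0.6364 -0.2270) centroid(0.6452 -0.2231) dia 0.1463 px (170, 293, 45, 77)
funnel c(0.5418 -0.0535) centroid(0.5427 -0.0534) dia 0.0605 px (283, 246, 46, 46)
funnel c(0.5299 -0.1885) centroid(0.5372 -0.1951) dia 0.0638 px (179, 239, 44, 46)
funnel c(0.4395 -0.1787) centroid(0.4391 -0.1790) dia 0.0565 px (179, 170, 43, 43)
funnel c(0.4365 -0.0677) centroid(0.4365 -0.0679) dia 0.0600 px (265, 160, 50, 50)
(array([ 0.0698, -0.1797,  1.5472]), array([0., 0., 0.]))
```

{"fn": "step_arm", "kwargs": {"increments": [0.074,-0.182,0.25,0,0,0,1,0.074,-0.182,0.5,0,0,0,1,0.074,-0.182,0.75,0,0,0,1,0.074,-0.182,1,0,0,0,1,0.074,-0.182,1,0,0,0,1]}}

```text
time: 31.1
eef_pos: [0.436, -0.0664, 0.1121]
tool_rot: [[-1.0, 0.025, -0.004], [0.025, 1.0, 0.001], [0.004, 0.001, -1.0]]
wrist_force: [-0.2, 0.4, 0.6]
gripper_width: 0.0857
finger_force: 0.0
```

{"fn": "step_arm", "kwargs": {"increments": [0,0,0.2,0,0,0,1,0,0,0.4,0,0,0,1,0,0,0.5,0,0,0,1,0,0,0.54,0,0,0,1,0,0,0.54,0,0,0,1,0,0,0.54,0,0,0,1]}}

```text
time: 31.85
eef_pos: [0.438, -0.0678, 0.0068]
tool_rot: [[-1.0, 0.028, 0.002], [0.028, 1.0, -0.0], [-0.002, -0.0, -1.0]]
wrist_force: [-0.3, -0.5, 0.3]
gripper_width: 0.0853
finger_force: 0.0
```

{"fn": "step_arm", "kwargs": {"increments": [0,0,0,0,0,0,-1,0,0,0,0,0,0,-1,0,0,0,0,0,0,-1,0,0,0,0,0,0,-1,0,0,0,0,0,0,-1,0,0,0,0,0,0,-1,0,0,0,0,0,0,-1]}}

```text
time: 32.72
eef_pos: [0.4373, -0.0679, 0.0065]
tool_rot: [[-1.0, 0.028, 0.001], [0.028, 1.0, -0.0], [-0.001, -0.0, -1.0]]
wrist_force: [-1.8, -0.6, 20.2]
gripper_width: 0.0574
finger_force: 60.4
```

{"fn": "step_arm", "kwargs": {"increments": [0,0,-0.1,0,0,0,-1,0,0,-0.3,0,0,0,-1,0,0,-0.55,0,0,0,-1,0,0,-0.8,0,0,0,-1,0,0,-0.8,0,0,0,-1]}}

```text
time: 33.35
eef_pos: [0.4378, -0.0681, 0.1684]
tool_rot: [[-1.0, 0.029, 0.004], [0.029, 1.0, -0.0], [-0.004, -0.0, -1.0]]
wrist_force: [0.1, 0.6, -1.9]
gripper_width: 0.0574
finger_force: 65.6
```

```bash
python3 - <<'E'
from h import *
o=ctrl.get_obs();print(o["time"],o["eef_pos"],o["gripper_width"],o["joint_positions"])
d=cam("wrist");f=d["frame"];s=cam("scene")["frame"]
sc=cv2.resize(s[180:300,220:380],(320,240))
im=np.zeros((300,720,3),np.uint8);im[:,:400]=cv2.resize(f[180:420,160:480],(400,300));im[:240,400:]=sc
cv2.imwrite("pics/w8.png",im[...,::-1])
print(proj(d,[*o["eef_pos"][:2],o["eef_pos"][2]+.026],True),move(o,[.4526,.0692,.12]))
E
```

```text
33.35 [ 0.4378 -0.0681  0.1684] 0.05735363038415463 [ 27.562   40.1083 -40.1058 115.6985  41.3789  38.9643  48.7935]
[322.7208 329.9074] (array([-0.0531,  0.6885,  0.2422]), array([0., 0., 0.]))
```

View pics/w8.png

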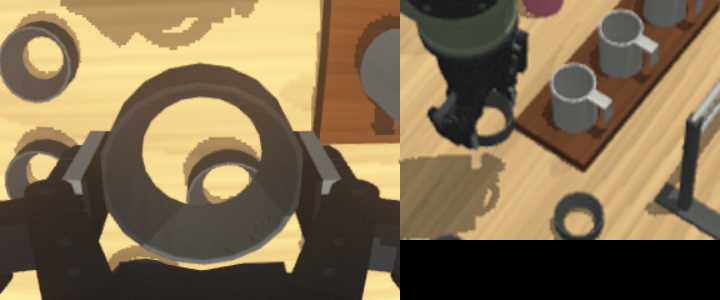

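The funnel is held level between the pads, rim from about (200,83) to (205,264) in the crop. I compute its in-hand offset.

```bash
python3 - <<'E'
from h import *
o=ctrl.get_obs();d=cam("wrist")
for z in (.191,.194,.197):
    a,b=[onz(d,u,z,True) for u in [(320,246.4),(324,391)]];print((a+b)/2-o["eef_pos"],np.linalg.norm(a-b))
print(o["eef_pos"],move(o,[.4526,.0692,.12]))
E
```

```text
[-0.001  -0.0001  0.0252] 0.05925177902528514
[-0.0026 -0.0001  0.0282] 0.05774054147474779
[-0.0042 -0.0001  0.0312] 0.056229303924210494
[ 0.4368 -0.0682  0.1658] (array([-0.059 ,  0.6889,  0.2287]), array([0., 0., 0.]))
```

{"fn": "step_arm", "kwargs": {"increments": [-0.02,0.2,0,0,0,0,-1,-0.04,0.45,0,0,0,0,-1,-0.066,0.689,0,0,0,0,-1,-0.066,0.689,0,0,0,0,-1,-0.066,0.689,0.15,0,0,0,-1,-0.066,0.689,0.25,0,0,0,-1,-0.066,0.689,0.25,0,0,0,-1]}}

```text
time: 34.38
eef_pos: [0.4531, 0.0692, 0.1144]
tool_rot: [[-1.0, 0.028, -0.003], [0.028, 1.0, -0.001], [0.003, -0.001, -1.0]]
wrist_force: [-0.2, -0.0, -0.2]
gripper_width: 0.0571
finger_force: 65.6
```

```bash
python3 - <<'E'
from h import *
o=ctrl.get_obs();print(o["time"],o["eef_pos"],o["wrist_force"]);print(move(o,[.454,.0692,.0875]))
E
```

```text
34.375 [0.4531 0.0692 0.1144] [-0.2167 -0.0178 -0.1936]
(array([-0.0048,  0.0002,  0.1344]), array([0., 0., 0.]))
```

{"fn": "step_arm", "kwargs": {"increments": [-0.004,0,0.06,0,0,0,-1,-0.004,0,0.1,0,0,0,-1,-0.004,0,0.125,0,0,0,-1,-0.004,0,0.135,0,0,0,-1,-0.004,0,0.135,0,0,0,-1]}}

```text
time: 35.0
eef_pos: [0.4549, 0.0696, 0.0888]
tool_rot: [[-1.0, 0.028, 0.0], [0.028, 1.0, 0.0], [-0.0, 0.0, -1.0]]
wrist_force: [0.3, -0.3, -1.0]
gripper_width: 0.0574
finger_force: 65.6
```

{"fn": "step_arm", "kwargs": {"increments": [0,0,0.006,0,0,0,-1,0,0,0.01,0,0,0,-1,0,0,0.01,0,0,0,-1]}}

```text
time: 35.38
eef_pos: [0.4548, 0.0696, 0.0867]
tool_rot: [[-1.0, 0.028, -0.0], [0.028, 1.0, -0.0], [0.0, -0.0, -1.0]]
wrist_force: [0.2, -0.6, 0.8]
gripper_width: 0.0571
finger_force: 65.6
```

Within a millimetre of seated with no side load, so I release and rise.

{"fn": "step_arm", "kwargs": {"increments": [0,0,0.003,0,0,0,-1,0,0,0.003,0,0,0,1,0,0,0.003,0,0,0,1,0,0,0.003,0,0,0,1,0,0,0.003,0,0,0,1,0,0,0.003,0,0,0,1,0,0,-0.15,0,0,0,1,0,0,-0.4,0,0,0,1,0,0,-0.7,0,0,0,1,0,0,-1,0,0,0,1,0,0,-1,0,0,0,1]}}

```text
time: 36.75
eef_pos: [0.4557, 0.07, 0.2899]
tool_rot: [[-1.0, 0.029, 0.005], [0.029, 1.0, 0.001], [-0.005, 0.001, -1.0]]
wrist_force: [0.3, -0.5, -0.9]
gripper_width: 0.0852
finger_force: 0.0
```

{"fn": "step_arm", "kwargs": {"increments": [-0.1,-0.2,0,0,0,0,1,-0.2,-0.4,0,0,0,0,1,-0.25,-0.55,0,0,0,0,1,-0.25,-0.55,0,0,0,0,1]}}

```text
time: 37.25
eef_pos: [0.5017, -0.0438, 0.2856]
tool_rot: [[-1.0, 0.031, -0.002], [0.031, 1.0, -0.0], [0.002, -0.0, -1.0]]
wrist_force: [-0.2, 0.5, 0.3]
gripper_width: 0.0853
finger_force: 0.0
```

```bash
python3 - <<'E'
from fun import *
o=ctrl.get_obs();print(o["time"],o["eef_pos"],o["joint_positions"])
d=cam("wrist");cv2.imwrite("pics/w9.png",d["frame"][...,::-1])
print(proj(d,[.4526,.0692,.112],True),proj(d,[.542,-.0535,.032],True),proj(d,[.531,-.186,.032],True))
print(move(o,[.542,-.0535,.1]))
E
```

```text
37.25 [ 0.5017 -0.0438  0.2856] [ 26.7769  36.0164 -47.1364  93.5646  28.8146  63.3723  60.0124]
[448.6216 159.6785] [314.1857 238.8167] [198.0743 232.9969]
(array([-0.2042, -0.042 ,  0.9277]), array([0., 0., 0.]))
```

View pics/w9.png

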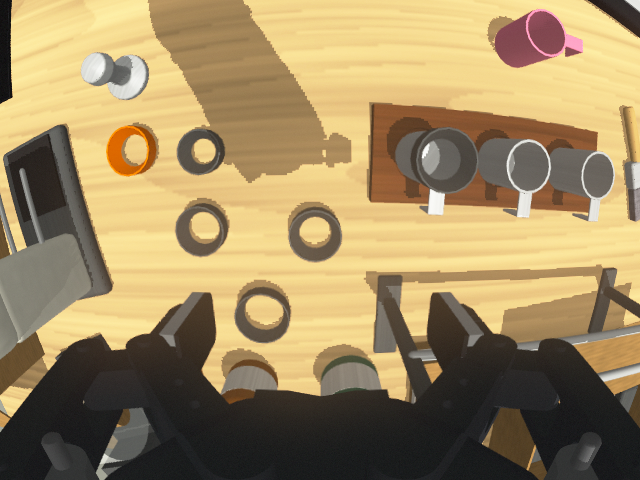

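Funnel one is seated on the first cup (rim at (446,160), predicted (449,160)). The remaining fitting funnels are at (315,234) and (202,229). I measure them.

```bash
python3 - <<'E'
from fun import *
funnels((225,190,345,275));funnels((165,190,232,262))
print(move(ctrl.get_obs(),[.542,-.0535,.105]))
E
```

```text
(array([-0.205 , -0.0577,  0.907 ]), array([0., 0., 0.]))
```

```bash
sed -i 's/f.max(2)<115)&(f.max(2)-f.min(2)<30)/f.max(2)<TH)\&(f.max(2)-f.min(2)<45)/; s/^def fun/TH=140\ndef fun/; s/<600/<300/' fun.py; python3 - <<'E'
import fun
from fun import *
d=cam("wrist");print(d["frame"][234-22:234+26:4,315].tolist())
for fun.TH in (100,140):
    funnels((270,190,345,275));funnels((165,190,240,262))
print(move(ctrl.get_obs(),[.542,-.0535,.105]))
E
```

```text
[[113, 104, 90], [126, 106, 83], [241, 210, 140], [244, 216, 143], [247, 220, 146], [244, 216, 142], [238, 202, 134], [245, 218, 143], [179, 145, 97], [103, 88, 72], [102, 88, 72], [103, 88, 72]]
funnel c(0.5394 -0.0528) centroid(0.5398 -0.0530) dia 0.0638 px (286, 206, 53, 55)
funnel c(0.5295 -0.1864) centroid(0.5296 -0.1863) dia 0.0674 px (174, 202, 52, 53)
(array([-0.2032, -0.0556,  0.9088]), array([0., 0., 0.]))
```

{"fn": "step_arm", "kwargs": {"increments": [-0.196,-0.053,0.15,0,0,0,1,-0.196,-0.053,0.4,0,0,0,1,-0.196,-0.053,0.65,0,0,0,1,-0.196,-0.053,0.9,0,0,0,1,-0.196,-0.053,0.9,0,0,0,1]}}

```text
time: 38.28
eef_pos: [0.5394, -0.0531, 0.1049]
tool_rot: [[-1.0, 0.027, -0.004], [0.027, 1.0, 0.0], [0.004, 0.0, -1.0]]
wrist_force: [0.5, -0.5, 1.2]
gripper_width: 0.0854
finger_force: 0.0
```

{"fn": "step_arm", "kwargs": {"increments": [0,0,0.2,0,0,0,1,0,0,0.4,0,0,0,1,0,0,0.48,0,0,0,1,0,0,0.5,0,0,0,1,0,0,0.5,0,0,0,1]}}

```text
time: 38.9
eef_pos: [0.5413, -0.0535, 0.0081]
tool_rot: [[-1.0, 0.028, 0.002], [0.028, 1.0, -0.0], [-0.002, -0.0, -1.0]]
wrist_force: [0.6, -0.1, 0.5]
gripper_width: 0.0853
finger_force: 0.0
```

{"fn": "step_arm", "kwargs": {"increments": [0,0,0,0,0,0,-1,0,0,0,0,0,0,-1,0,0,0,0,0,0,-1,0,0,0,0,0,0,-1,0,0,0,0,0,0,-1,0,0,0,0,0,0,-1,0,0,0,0,0,0,-1]}}

```text
time: 39.78
eef_pos: [0.5411, -0.0535, 0.0079]
tool_rot: [[-1.0, 0.028, 0.001], [0.028, 1.0, -0.0], [-0.001, -0.0, -1.0]]
wrist_force: [-3.5, -1.3, 17.6]
gripper_width: 0.0574
finger_force: 60.9
```

{"fn": "step_arm", "kwargs": {"increments": [0,0,-0.1,0,0,0,-1,0,0,-0.3,0,0,0,-1,0,0,-0.55,0,0,0,-1,0,0,-0.8,0,0,0,-1,0,0,-0.95,0,0,0,-1,0,0,-0.95,0,0,0,-1]}}

```text
time: 40.52
eef_pos: [0.5412, -0.0535, 0.1988]
tool_rot: [[-1.0, 0.028, 0.003], [0.028, 1.0, -0.0], [-0.003, -0.0, -1.0]]
wrist_force: [0.3, -0.9, -1.5]
gripper_width: 0.0573
finger_force: 65.0
```

{"fn": "step_arm", "kwargs": {"increments": [0.1,0.2,0,0,0,0,-1,0.2,0.5,0,0,0,0,-1,0.35,0.8,0,0,0,0,-1,0.4,1,0,0,0,0,-1,0.4,1,0,0,0,0,-1]}}

```text
time: 41.15
eef_pos: [0.4651, 0.1518, 0.1965]
tool_rot: [[-1.0, 0.023, -0.001], [0.023, 1.0, 0.001], [0.001, 0.001, -1.0]]
wrist_force: [0.2, -1.0, -0.9]
gripper_width: 0.0571
finger_force: 65.0
```

```bash
python3 - <<'E'
from h import *
o=ctrl.get_obs();d=cam("wrist");print(o["time"],o["eef_pos"],o["joint_positions"],o["gripper_width"])
g=cv2.cvtColor(d["frame"],cv2.COLOR_RGB2GRAY);print(g[225:400:3,322].tolist())
print(move(o,[.4585,.1685,.118]))
E
```

```text
41.15 [0.4651 0.1518 0.1965] [  0.6701  40.5787 -40.8165 104.6521  34.7836  48.0163  31.1746] 0.057076063143111984
[158, 71, 68, 72, 70, 69, 87, 83, 72, 72, 73, 96, 104, 104, 207, 217, 214, 209, 207, 213, 226, 225, 219, 221, 220, 216, 211, 223, 225, 222, 218, 211, 211, 228, 232, 229, 224, 220, 85, 85, 82, 82, 80, 80, 83, 80, 79, 78, 79, 78, 79, 76, 75, 107, 168, 219, 216, 64, 41]
(array([0.0345, 0.0824, 0.3929]), array([0., 0., 0.]))
```

{"fn": "step_arm", "kwargs": {"increments": [0.028,0.082,0,0,0,0,-1,0.028,0.082,0.2,0,0,0,-1,0.028,0.082,0.4,0,0,0,-1,0.028,0.082,0.46,0,0,0,-1,0.028,0.082,0.5,0,0,0,-1,0.028,0.082,0.53,0,0,0,-1,0.028,0.082,0.535,0,0,0,-1,0.028,0.082,0.535,0,0,0,-1]}}

```text
time: 42.2
eef_pos: [0.4613, 0.1653, 0.0902]
tool_rot: [[-1.0, 0.028, 0.001], [0.028, 1.0, 0.0], [-0.001, 0.0, -1.0]]
wrist_force: [-0.0, 1.1, -0.1]
gripper_width: 0.0572
finger_force: 65.0
```

{"fn": "step_arm", "kwargs": {"increments": [0.008,0.015,0,0,0,0,-1,0.008,0.015,0.006,0,0,0,-1,0.008,0.015,0.012,0,0,0,-1,0.008,0.015,0.012,0,0,0,-1]}}

```text
time: 42.7
eef_pos: [0.4598, 0.1686, 0.088]
tool_rot: [[-1.0, 0.028, 0.001], [0.028, 1.0, 0.0], [-0.001, 0.0, -1.0]]
wrist_force: [-3.9, -0.5, 17.6]
gripper_width: 0.0578
finger_force: 66.9
```

Contact is at the predicted height, so I release.

{"fn": "step_arm", "kwargs": {"increments": [0,0,-0.003,0,0,0,-1,0,0,-0.003,0,0,0,1,0,0,-0.003,0,0,0,1,0,0,-0.003,0,0,0,1,0,0,-0.003,0,0,0,1,0,0,-0.003,0,0,0,1,0,0,-0.15,0,0,0,1,0,0,-0.4,0,0,0,1,0,0,-0.7,0,0,0,1,0,0,-1,0,0,0,1,0,0,-1,0,0,0,1]}}

```text
time: 44.08
eef_pos: [0.4604, 0.1689, 0.2907]
tool_rot: [[-1.0, 0.029, 0.005], [0.029, 1.0, 0.002], [-0.005, 0.002, -1.0]]
wrist_force: [-0.0, 0.6, -1.4]
gripper_width: 0.0854
finger_force: 0.0
```

{"fn": "step_arm", "kwargs": {"increments": [-0.05,-0.25,0,0,0,0,1,-0.1,-0.5,0,0,0,0,1,-0.15,-0.75,0,0,0,0,1,-0.2,-1,0,0,0,0,1,-0.2,-1,0,0,0,0,1]}}

```text
time: 44.7
eef_pos: [0.4939, -0.0364, 0.2862]
tool_rot: [[-0.999, 0.034, -0.002], [0.034, 0.999, -0.001], [0.002, -0.001, -1.0]]
wrist_force: [0.0, 0.0, -0.4]
gripper_width: 0.0854
finger_force: 0.0
```

{"fn": "step_arm", "kwargs": {"increments": [-0.03,-0.25,0,0,0,0,1,-0.05,-0.4,0,0,0,0,1,-0.05,-0.4,0,0,0,0,1,-0.05,-0.4,0,0,0,0,1]}}

```text
time: 45.2
eef_pos: [0.5016, -0.1118, 0.2871]
tool_rot: [[-1.0, 0.027, -0.0], [0.027, 1.0, 0.001], [0.0, 0.001, -1.0]]
wrist_force: [-0.3, -0.2, -0.5]
gripper_width: 0.0855
finger_force: 0.0
```

```bash
python3 - <<'E'
import fun
from fun import *
o=ctrl.get_obs();print(o["time"],o["eef_pos"],o["joint_positions"])
d=cam("wrist");u=proj(d,[.5298,-.186,.021],True);print(u)
x,y=map(int,u)
for fun.TH in (90,110,130): funnels((x-45,y-45,x+45,y+45))
print(move(o,[.5298,-.186,.1]))
E
```

```text
45.2 [ 0.5016 -0.1118  0.2871] [ 34.0968  36.9115 -47.3925  91.4726  29.215   64.7288  68.1253]
[257.246  226.9302]
funnel c(0.5290 -0.1857) centroid(0.5295 -0.1861) dia 0.0636 px (233, 200, 51, 53)
funnel c(0.5291 -0.1867) centroid(0.5297 -0.1860) dia 0.0646 px (232, 199, 53, 55)
(array([-0.1511, -0.3678,  0.935 ]), array([0., 0., 0.]))
```

{"fn": "step_arm", "kwargs": {"increments": [-0.07,-0.18,0.15,0,0,0,1,-0.149,-0.368,0.4,0,0,0,1,-0.149,-0.368,0.65,0,0,0,1,-0.149,-0.368,0.9,0,0,0,1,-0.149,-0.368,0.9,0,0,0,1]}}

```text
time: 46.02
eef_pos: [0.5283, -0.1866, 0.1053]
tool_rot: [[-1.0, 0.027, -0.004], [0.027, 1.0, 0.002], [0.004, 0.001, -1.0]]
wrist_force: [0.6, 0.2, 0.2]
gripper_width: 0.0852
finger_force: 0.0
```

{"fn": "step_arm", "kwargs": {"increments": [0,0,0.2,0,0,0,1,0,0,0.4,0,0,0,1,0,0,0.49,0,0,0,1,0,0,0.51,0,0,0,1,0,0,0.51,0,0,0,1]}}

```text
time: 46.65
eef_pos: [0.5301, -0.1875, 0.0067]
tool_rot: [[-1.0, 0.028, 0.002], [0.028, 1.0, -0.0], [-0.002, -0.0, -1.0]]
wrist_force: [0.2, -0.2, 0.3]
gripper_width: 0.085
finger_force: 0.0
```

{"fn": "step_arm", "kwargs": {"increments": [0,0,0,0,0,0,-1,0,0,0,0,0,0,-1,0,0,0,0,0,0,-1,0,0,0,0,0,0,-1,0,0,0,0,0,0,-1,0,0,0,0,0,0,-1,0,0,0,0,0,0,-1]}}

```text
time: 47.52
eef_pos: [0.5299, -0.1876, 0.0069]
tool_rot: [[-1.0, 0.028, 0.001], [0.028, 1.0, -0.001], [-0.001, -0.001, -1.0]]
wrist_force: [-5.4, -0.4, 23.0]
gripper_width: 0.0585
finger_force: 59.8
```

{"fn": "step_arm", "kwargs": {"increments": [0,0,-0.1,0,0,0,-1,0,0,-0.3,0,0,0,-1,0,0,-0.55,0,0,0,-1,0,0,-0.8,0,0,0,-1,0,0,-0.95,0,0,0,-1,0,0,-0.95,0,0,0,-1]}}

```text
time: 48.28
eef_pos: [0.53, -0.1874, 0.1982]
tool_rot: [[-1.0, 0.028, 0.003], [0.028, 1.0, -0.001], [-0.003, -0.001, -1.0]]
wrist_force: [0.1, -0.6, -1.0]
gripper_width: 0.059
finger_force: 64.4
```

{"fn": "step_arm", "kwargs": {"increments": [0.04,0.25,0,0,0,0,-1,0.08,0.5,0,0,0,0,-1,0.12,0.75,0,0,0,0,-1,0.17,1,0,0,0,0,-1,0.17,1,0,0,0,0,-1]}}

```text
time: 48.9
eef_pos: [0.5003, 0.017, 0.1957]
tool_rot: [[-1.0, 0.022, -0.0], [0.022, 1.0, 0.001], [0.0, 0.001, -1.0]]
wrist_force: [-0.2, -0.8, -0.4]
gripper_width: 0.0589
finger_force: 64.5
```

{"fn": "step_arm", "kwargs": {"increments": [0.04,0.25,0,0,0,0,-1,0.08,0.5,0,0,0,0,-1,0.12,0.75,0,0,0,0,-1,0.17,1,0,0,0,0,-1,0.17,1,0,0,0,0,-1,0.17,1,0,0,0,0,-1]}}

```text
time: 49.65
eef_pos: [0.4729, 0.2133, 0.1951]
tool_rot: [[-1.0, 0.029, -0.0], [0.029, 1.0, -0.001], [0.0, -0.001, -1.0]]
wrist_force: [-0.4, -1.2, -1.1]
gripper_width: 0.0584
finger_force: 64.5
```

```bash
python3 - <<'E'
from h import *
o=ctrl.get_obs();d=cam("wrist");print(o["time"],o["eef_pos"],o["joint_positions"],o["gripper_width"])
g=cv2.cvtColor(d["frame"],cv2.COLOR_RGB2GRAY);print(g[225:400:3,322].tolist())
print(move(o,[.4645,.2682,.115]))
E
```

```text
49.65 [0.4729 0.2133 0.1951] [ -6.9293  42.5939 -39.3989  98.9454  33.6301  50.9228  27.4908] 0.05842771393619035
[103, 97, 87, 63, 61, 63, 65, 65, 86, 77, 69, 85, 134, 218, 210, 209, 220, 224, 225, 224, 221, 222, 220, 215, 214, 228, 229, 226, 221, 214, 215, 230, 232, 229, 224, 220, 218, 147, 148, 145, 81, 82, 80, 77, 78, 76, 75, 76, 74, 77, 75, 75, 73, 65, 84, 112, 139, 51, 38]
(array([0.0499, 0.2736, 0.4003]), array([0., 0., 0.]))
```

{"fn": "step_arm", "kwargs": {"increments": [0.053,0.274,0,0,0,0,-1,0.053,0.274,0,0,0,0,-1,0.053,0.274,0.2,0,0,0,-1,0.053,0.274,0.4,0,0,0,-1,0.053,0.274,0.4,0,0,0,-1]}}

```text
time: 50.32
eef_pos: [0.4633, 0.2676, 0.1138]
tool_rot: [[-1.0, 0.029, -0.003], [0.029, 1.0, -0.002], [0.003, -0.003, -1.0]]
wrist_force: [-0.0, -0.0, 0.1]
gripper_width: 0.0584
finger_force: 64.7
```

```bash
python3 - <<'E'
from h import *
o=ctrl.get_obs();print(o["eef_pos"],move(o,[.4639,.2682,.0885]))
E
```

```text
[0.4633 0.2676 0.1138] (array([-0.0032,  0.0034,  0.1264]), array([0., 0., 0.]))
```

{"fn": "step_arm", "kwargs": {"increments": [-0.003,0.003,0.06,0,0,0,-1,-0.003,0.003,0.1,0,0,0,-1,-0.003,0.003,0.125,0,0,0,-1,-0.003,0.003,0.13,0,0,0,-1,-0.003,0.003,0.135,0,0,0,-1,-0.003,0.003,0.135,0,0,0,-1]}}

```text
time: 51.08
eef_pos: [0.4644, 0.27, 0.0885]
tool_rot: [[-1.0, 0.028, 0.0], [0.028, 1.0, 0.0], [-0.0, 0.0, -1.0]]
wrist_force: [-0.2, -0.4, -0.9]
gripper_width: 0.059
finger_force: 64.8
```

{"fn": "step_arm", "kwargs": {"increments": [0,-0.007,0.005,0,0,0,-1,0,-0.007,0.008,0,0,0,-1,0,-0.007,0.008,0,0,0,-1]}}

```text
time: 51.45
eef_pos: [0.4643, 0.2685, 0.087]
tool_rot: [[-1.0, 0.028, 0.0], [0.028, 1.0, -0.0], [-0.0, -0.0, -1.0]]
wrist_force: [-0.8, -1.5, 7.5]
gripper_width: 0.0584
finger_force: 65.5
```

Contact at the right height. I release, rise and pull back clear of the tray.

{"fn": "step_arm", "kwargs": {"increments": [0,0,0,0,0,0,1,0,0,0,0,0,0,1,0,0,0,0,0,0,1,0,0,0,0,0,0,1,0,0,0,0,0,0,1,0,0,-0.15,0,0,0,1,0,0,-0.4,0,0,0,1,0,0,-0.7,0,0,0,1,0,0,-1,0,0,0,1,0,0,-1,0,0,0,1]}}

```text
time: 52.7
eef_pos: [0.4649, 0.2695, 0.2903]
tool_rot: [[-1.0, 0.028, 0.005], [0.028, 1.0, 0.003], [-0.005, 0.003, -1.0]]
wrist_force: [-0.2, 0.3, -0.4]
gripper_width: 0.0856
finger_force: 0.0
```

{"fn": "step_arm", "kwargs": {"increments": [0,-0.25,0,0,0,0,1,0,-0.5,0,0,0,0,1,0,-0.75,0,0,0,0,1,0,-1,0,0,0,0,1,0,-1,0,0,0,0,1,0,-1,0,0,0,0,1]}}

```text
time: 53.45
eef_pos: [0.4585, 0.069, 0.2864]
tool_rot: [[-1.0, 0.028, -0.0], [0.028, 1.0, 0.0], [0.0, 0.0, -1.0]]
wrist_force: [-0.2, 0.3, -0.3]
gripper_width: 0.085
finger_force: 0.0
```

```bash
python3 - <<'E'
from h import *
o=ctrl.get_obs();print(o["time"],o["eef_pos"],o["qvel"],o["wrist_force"])
d=cam("wrist")["frame"];s=cam("scene")["frame"]
im=np.zeros((480,800,3),np.uint8)
im[:300,:400]=cv2.resize(d,(400,300));im[:300,400:]=cv2.resize(s[100:310,210:490],(400,300));im[300:,:240]=cv2.resize(s[335:425,125:245],(240,180));im[300:,240:520]=cv2.resize(s[250:350,200:355],(280,180));im[300:,520:800]=cv2.resize(s[130:250,300:487],(280,180))
cv2.imwrite("pics/final.png",im[...,::-1])
dd=cam("wrist")
print([proj(dd,[*p,.112],True)*.625 for p in [(.4526,.0692),(.4572,.1685),(.4622,.2682)]])
E
```

```text
53.45 [0.4585 0.069  0.2864] [-1.4254  0.0807 -0.1355 -0.3621 -0.0298  0.2042 -0.0064] [-0.1704  0.2755 -0.255 ]
[array([200.727 , 131.3292]), array([270.0997, 133.226 ]), array([328.9824, 135.9602])]
```

View pics/final.png

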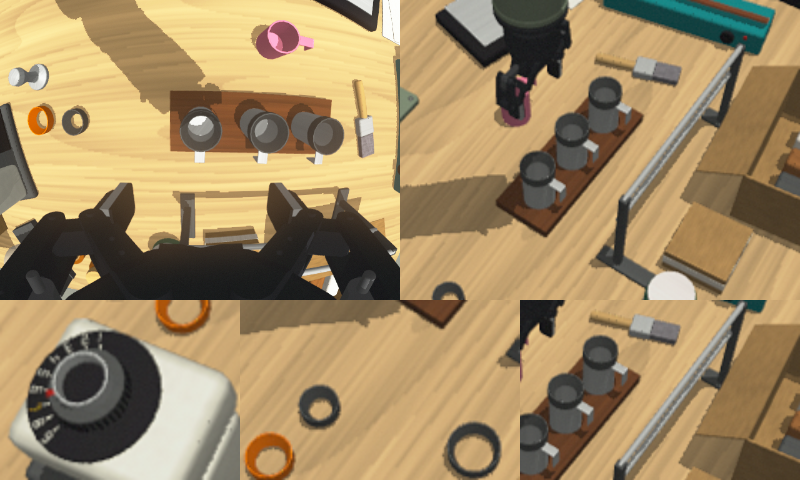

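The last view shows all three cups upright in the tray with level funnels (wrist part (200,130), (268,131), (324,134)). The rail is empty, the red mark is unchanged at 7, and the small, large and orange funnels are untouched.

```bash
python3 -c "
from bench import ctrl
print(ctrl.job_done())"
```

```text
the job is handed in; nothing more can be done
None
```

The job is handed in: the collar is on 7, all three cups stand upright in the tray with a fitting funnel seated in each, and I left the wrong-sized funnels and everything else where they were.

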